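Unload the exposure bench with its handwheel and lean the coupons on the rack

ROBOT

A 6-joint arm with a two-finger parallel gripper is mounted at the origin on the work surface. World frame = base frame: x ahead of the robot, y to its left, z up, the work surface at z = 0. Lengths are in m, angles in rad, forces in N, time in s.
With the tool pointing down it reaches from about 0.4 to 0.825 m from the base axis. Payload 7 kg.
Tool frame: the origin (TCP) lies midway between the tips of the shut fingers; the grasp point (between the pads) lies 19 mm behind it; z points along the fingers, y is the line along which they close (so a half turn about z gives the same grasp; the last joint's range is limited). The gripper opens to 88 mm and grips with 3 to 60 N. Pads are 19 mm wide; open, the fingers measure 130 mm over their backs; the gripper's body (78 mm by 193 mm) begins 47 mm behind the grasp point.
Start: joints at [1.577, 0.359, 0.012, 0, -1.224, -0.288], TCP at [0.188, 0.648, 0.227] pointing down, gripper open.
Joint ranges: [-3.07, 3.07], [-1.43, 2.12], [-1.02, 1.25], [-3.03, 1.67], [-3.05, -0], [-3.03, 3.03]. Speed limits (rad/s): [2.39, 2.39, 3.01, 3.14, 3.14, 3.14].

INTERFACE

Orientations are given as a unit quaternion [x, y, z, w].
In Python, from cell import get_obs, grab_frame, camera_params, finish_job gives the robot as it stands.
- The arm moves only by the tool step_arm, never from a script. Its argument "deltas" is text: rows parted by semicolons, each of 7 numbers parted by spaces: the shift along the world's x, y, z in cm, then the turn, a rotation vector about the world's x, y, z in rad, then the closure, from 0 (fully open) to 1 (shut). In form: dx dy dz ax ay az claw; .... A call has exactly 5 rows; each row is the pose to reach, as a shift and turn from the pose commanded when the call began; what a row does not reach only later rows make up. A row lasts 1/10 s, in which the tool goes at most 50 mm and 8.59 degrees, less where a joint would pass 70% of its speed; a pose out of reach is approached as far as the arm can. A call with a gripper value outside its range is refused whole. The fingers move at their own pace and stop on an object; the grip force is fixed at half the most. Time passes only in rows, so rows that repeat a pose let the fingers close, or fill a call up. It gives the time, the measured TCP pose, the force, the opening and the grip force at its end, in the units of the state.
- get_obs(): the state, without advancing time (a new reading comes with each control period).
- grab_frame(name): name is "side" or "top" or "wrist"; returns (picture, depth): 480x640x3 uint8, blue, green, red; 480x640 float32, m along the optical axis (not along the pixel's ray), 0 where there is no reading.
- camera_params(name): a dict with "mtx" (3x3 intrinsics, pixels), "rvec" (rotation vector, rad) and "tvec" (3), from world to camera coordinates, as OpenCV has them; the wrist camera has in their place "T_tool_cam" (4x4, takes a point from camera to tool coordinates, whose origin is the TCP and whose axes are the flange's). Camera axes: x right, y down, z forward; pixel columns grow to the right and rows downward; lengths in m; the calibration is good to about 2 mm. A picture is of the moment at which its call begins: read the wrist's pose just before it. camera_params takes no time and is no camera call.
- finish_job(): hands the job in; it is judged then, once.
The state is a dict: "time": time; "joint_positions": joint angles; "joint_vel": joint speeds; "joint_torque": joint torques, N m; "eef_pos": TCP position; "eef_rot": TCP orientation; "ft_force": force on the tool from outside, world axes, zero at the start; "ft_torque": the same for the moment, N m; "grip_width": finger opening in m; "grip_force": force on a finger pad.
Only numpy, scipy, OpenCV 4.12 (cv2) and the standard library are available. Lean on these libraries where they do the work, as an engineer would, in place of code of your own. Each camera call takes 0.05 s, during which the arm holds its last target. There are 200 camera calls.

TASK

The exposure run is over. With the handwheel alone (do not push the carriage itself), wind the carriage out from under the lamp hood until its pointer stands at the load index, then lift out all the metal test coupons (two to four of them) and stand each in a place of its own on the inspection rack, leaning back on its sloping rest. Finally wind the empty carriage back under the hood with the handwheel until the pointer stands at the start index, and leave the beaker, the amber bottle, the jar and the brass weight where they stand.

Things in the scene. Friction and masses are not known exactly. Their poses are not given: they have to be found in the camera images.
- wheel (a joint): Handwheel angle, rad, 0 at the start; grows clockwise seen from the robot (top of the rim moving to the robot's right, the bed's -y). Each +1 rad moves the carriage 25 mm out of the hood (to the bed's -y). Range -1.4 to 8.8. It stays where it is left; turning takes 5 to 9 N at the rim.
- wheel_centre (a point): Fixed centre of the handwheel, 80 mm up, axes those of the bed; x is the axle, the wheel stands upright facing the robot. Plain round rim, no crank handle: 55 mm radius to the middle of its 14 mm thick round bar; three thin spokes in the rim's plane, hub 32 mm. A gearbox (110 mm high) stands 46 mm behind the rim's mid-plane, so the rim can be pinched from above, one finger before and one behind.
- bed: Fixed exposure bench; origin on the bench top, x away from the robot, y to the left along the bed. 110 mm wide (x -0.055 to 0.055), y -0.17 to 0.29, 46 mm high. White lamp hood over y 0.09 to 0.27, 228 mm high, lamp block on it to 250 mm, open at its -y end only: nothing inside it can be reached from above.
- carriage: Carriage on the bed, 94 (x) by 140 mm (y), origin in the middle of its underside, 50 mm above the bench, axes those of the bed. It carries a white block with four grooves at y -45, -15, 15 and 45 mm, 9 mm wide, 28 mm deep; groove floor 14 mm and block top 42 mm above the origin. Its pointer reaches forward (-x) near its +y end.
- pointer (a point): Tip of the carriage's steel pointer, 55 mm above the bench, on the side towards the robot; moves along the bed with the carriage.
- load_index: Dark steel clamp, 12 mm wide, with a white line on top, fixed on the scale rail on the robot's side of the bed, clear of the hood (-y side), 172 to 195 mm of travel from the start. Origin under its line, axes those of the bed: the pointer stands at it when their places along the bed's y are equal.
- start_index: The like clamp in front of the hood (+y side), near where the pointer is at the start. Origin under its white line, axes those of the bed.
- rack: Loose steel rack, 0.9 kg, 176 (x) by 110 mm (y), base 6 mm thick, origin mid-underside. Four places 38 mm apart along x, each a sheet rest, 34 mm wide (y), 72 mm long, sloping back 20 degrees from vertical towards +x, with a stop strip 7 mm high along y 11 mm before its foot. A coupon's lower edge stands in that 11 mm gap, its back on the rest, its top towards +x.
- place1 (a point): Place 1 of the rack: the point on the base (6 mm up) in the middle of the 11 mm foot gap; axes those of the rack.
- place2 (a point): Place 2 of the rack: the point on the base (6 mm up) in the middle of the 11 mm foot gap; axes those of the rack.
- place3 (a point): Place 3 of the rack: the point on the base (6 mm up) in the middle of the 11 mm foot gap; axes those of the rack.
- place4 (a point): Place 4 of the rack: the point on the base (6 mm up) in the middle of the 11 mm foot gap; axes those of the rack.
- coupon1: Aluminium test coupon, 60 mm (x) by 6 mm (y) by 110 mm (z), about 0.1 kg, origin in the middle of its lower short edge; at the start upright in a groove of the carriage under the hood. None if absent.
- coupon2: Aluminium test coupon, 60 mm (x) by 6 mm (y) by 110 mm (z), about 0.1 kg, origin in the middle of its lower short edge; at the start upright in a groove of the carriage under the hood. None if absent.
- coupon3: Aluminium test coupon, 60 mm (x) by 6 mm (y) by 110 mm (z), about 0.1 kg, origin in the middle of its lower short edge; at the start upright in a groove of the carriage under the hood. None if absent.
- coupon4: Aluminium test coupon, 60 mm (x) by 6 mm (y) by 110 mm (z), about 0.1 kg, origin in the middle of its lower short edge; at the start upright in a groove of the carriage under the hood. None if absent.
- beaker: Glass beaker, 68 mm across, 85 mm high, origin under its middle; bystander.
- reagent: Amber bottle, 60 mm across, 115 mm high, origin under its middle; bystander.
- sample_jar: Small clear jar, 48 mm across, 55 mm high, origin under its middle; bystander.
- weight: Brass weight, 34 mm across, 52 mm high, origin under its middle; bystander.
Mind the look-alikes: they are no part of the job. What is shaped like the coupon1 but green or red is not meant.

How it is judged:
By the outcome, as a careful person would: the job done as asked, in the order asked, and still so for the second after the job is handed in, with the robot touching nothing.
Of coupon1, coupon2, coupon3, coupon4 only 2 to 4 are there at a start; the rules pass over those that are not, and their reading is None.
At some moment in a run one of rack may be knocked a few centimetres aside while the robot is not near it.
It also fails if it takes over 210 s, if anything falls off the work surface, if the arm or the gripper's body presses on something with over 40 N, if the wrist force passes 120 N, or if a joint passes its speed limit or range.

## Working session

There is one attempt and no reset: what is moved stays moved. The work goes in short steps, Python scripts to look and compute and a tool call to move; the robot and the scene stay as the last step left them, time stands still between calls to the robot, and variables do not carry over. Pictures are saved under pics/ and viewed, at most 14 in all, crops included, and the job is handed in when it is done.

Besides the shell and the picture viewer there is one more tool, called after "Emit:" in YAML: its name, and indented under it one key for each argument. step_arm: Moves the arm, as the interface text tells. Its arguments: {"type":"object","properties":{"deltas":{"type":"string"}},"required":["deltas"]}

```bash
ls; mkdir -p pics; cat > h.py <<'E'
import numpy as np, cv2
from cell import *
from scipy.spatial.transform import Rotation as R
def cam(name):
    p=camera_params(name); o=get_obs(); im,d=grab_frame(name); K=np.array(p["mtx"])
    if name=="wrist":
        T=np.eye(4);T[:3,:3]=R.from_quat(o["eef_rot"]).as_matrix();T[:3,3]=o["eef_pos"]
        M=T@np.array(p["T_tool_cam"])
    else:
        C=np.eye(4);C[:3,:3]=cv2.Rodrigues(np.array(p["rvec"],float))[0];C[:3,3]=np.ravel(p["tvec"]);M=np.linalg.inv(C)
    v,u=np.mgrid[:480,:640]
    P=np.stack([(u-K[0,2])/K[0,0]*d,(v-K[1,2])/K[1,1]*d,d],-1)@M[:3,:3].T+M[:3,3]
    P[d==0]=np.nan
    return im,d,P,K,M
def proj(K,M,X):
    X=(np.atleast_2d(X)-M[:3,3])@M[:3,:3]; return X[:,:2]/X[:,2:]*[K[0,0],K[1,1]]+K[:2,2]
E
python3 - <<'E'
from h import *
for n in("top","side"):
    im,d,P,K,M=cam(n); cv2.imwrite(f"pics/{n}0.png",im); np.savez(f"{n}0.npz",P=P,K=K,M=M,im=im); print(n,M.round(3).tolist(),K[0,0])
o=get_obs();print(o)
E
```

```text
pics
top [[0.001, -0.995, 0.102, 0.444], [-1.0, -0.001, 0.008, -0.073], [-0.008, -0.102, -0.995, 1.386], [0.0, 0.0, 0.0, 1.0]] 569.3242201091139
side [[0.999, -0.032, 0.042, 0.52], [-0.051, -0.781, 0.623, -0.852], [0.013, -0.624, -0.781, 1.049], [0.0, 0.0, 0.0, 1.0]] 537.0646984568477
{'time': 0.1, 'joint_positions': array([ 1.57711012e+00,  3.59333415e-01,  1.11439263e-02, -3.05323344e-04,
       -1.22412730e+00, -2.88118935e-01]), 'joint_vel': array([9.14626160e-04, 5.44540713e-05, 1.03939891e-03, 1.37173562e-03,
       1.00491512e-03, 4.31899647e-04]), 'joint_torque': array([-1.48266099e-03, -5.84166527e+01,  2.93747878e+01,  7.01554790e+00,
        1.00657847e-02, -5.52878294e-05]), 'eef_pos': array([0.18760426, 0.64793574, 0.22570238]), 'eef_rot': array([ 9.90082048e-01, -1.40488217e-01, -3.04729565e-05,  7.73063563e-04]), 'ft_force': array([-0.105023  ,  0.16088166, -0.45386303]), 'ft_torque': array([ 0.0022881 , -0.02835348, -0.01769528]), 'grip_force': 0.0, 'grip_width': 0.08735870084716844}
```

View pics/top0.png

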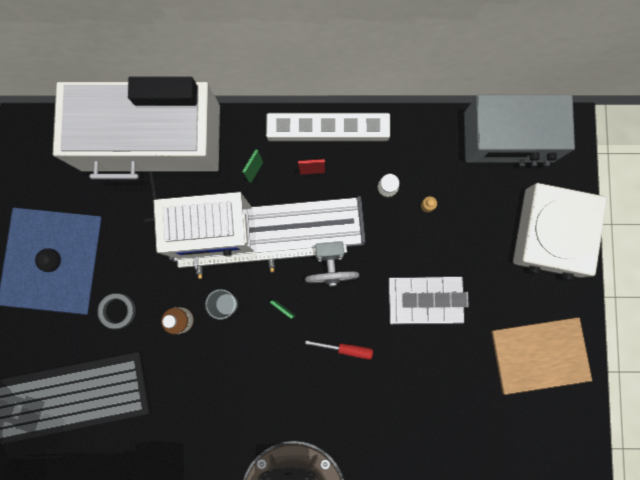

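View pics/side0.png

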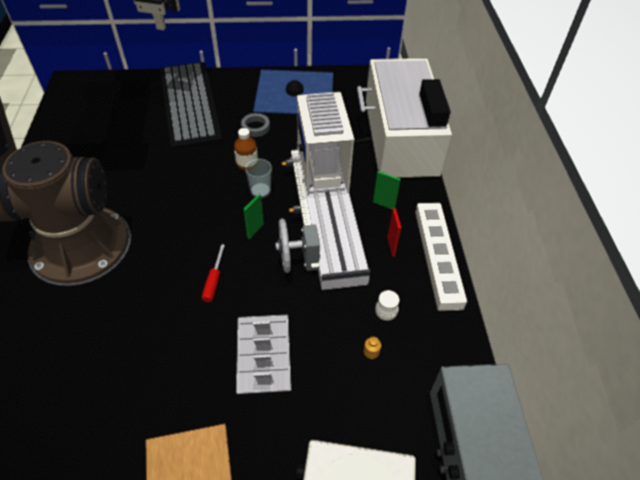

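The top view shows the bed with the hood at (200,225), the wheel at (332,277), the clamps at (200,270) and (272,265), and the rack at (427,300). In the side view the rack is at (263,353). Next I measure these.

```bash
python3 - <<'E'
from h import *
z=np.load("top0.npz");P,K,M,im=z["P"],z["K"],z["M"],z["im"]
def rect(sel,name):
    pts=P[sel][:,:2].astype(np.float32); r=cv2.minAreaRect(pts); print(name,len(pts),np.round(r[0],4),np.round(r[1],4),round(r[2],2)); return r
v,u=np.mgrid[:480,:640]
def box(u0,u1,v0,v1): return (u>=u0)&(u<u1)&(v>=v0)&(v<v1)
Z=P[...,2]
rect(box(235,375,190,270)&(Z>.03)&(Z<.056),"bedtop")
rect(box(140,260,180,270)&(Z>.215)&(Z<.24),"hood")
rect(box(295,370,260,295)&(Z>.05)&(Z<.15),"wheel")
rect(box(310,350,235,262)&(Z>.1)&(Z<.12),"gearbox")
rect(box(380,475,268,330)&(Z>.003)&(Z<.012),"rack base")
rect(box(380,475,268,330)&(Z>.06)&(Z<.09),"rest tops")
for b in((190,210,255,282),(262,282,250,275)):
    s=box(*b)&(Z>.04)&(Z<.09); print(b,np.nanmax(Z[box(*b)]))
for n,b in(("beaker",(200,240,285,322)),("bottle",(155,197,300,340)),("jar",(375,402,170,200)),("weight",(420,440,192,216))):
    s=box(*b)&(Z>.02); print(n,np.nanmedian(P[s],0),np.nanmax(Z[s]))
a=cv2.resize(im[185:300,150:380],None,fx=3.4,fy=3.4,interpolation=cv2.INTER_CUBIC)
s=np.load("side0.npz")["im"]
b=cv2.resize(im[262:340,375:480],None,fx=3.8,fy=2.0*1.9,interpolation=cv2.INTER_CUBIC)
c=cv2.resize(s[305:400,225:305],None,fx=3,fy=3,interpolation=cv2.INTER_CUBIC)
W=np.zeros((600,800,3),np.uint8); a=a[:,:782]; W[:a.shape[0]-90,:782]=a[90-90:a.shape[0]-90]; 
W[305:305+min(295,b.shape[0]),:b.shape[1]]=b[:295]; W[305:305+285,420:420+c.shape[1]]=c[:285]
cv2.imwrite("pics/c1.png",W)
E
```

```text
bedtop 5600 [ 0.609  -0.0104] [0.1534 0.3099] 5.28
hood 2767 [0.6127 0.1852] [0.1114 0.1809] 4.93
wheel 503 [ 0.5161 -0.092 ] [0.1165 0.0576] 80.56
gearbox 413 [ 0.5668 -0.0852] [0.0361 0.0636] 4.88
rack base 2489 [ 0.4586 -0.3214] [0.1468 0.229 ] 0.06
rest tops 264 [ 0.456  -0.3397] [0.0335 0.1235] 1.22
(190, 210, 255, 282) 0.11582209966570844
(262, 282, 250, 275) 0.05832796291677411
beaker [0.44437446 0.18027332 0.06772947] 0.09175230999120632
bottle [0.40802509 0.26100282 0.08087817] 0.12230319254471311
jar [ 0.72802654 -0.22632453  0.05402814] 0.06230256260426725
weight [ 0.68388175 -0.32375928  0.03775515] 0.0581188989751138
```

View pics/c1.png

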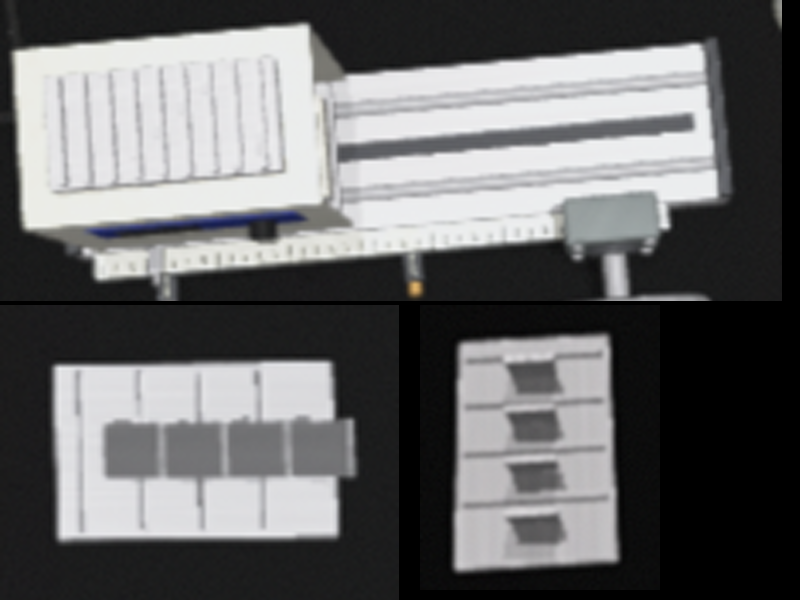

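The crop shows the rack's stop strips on the left (+y) of each place, so the rests lean towards world -y and rack +x is about world -y. The bed is yawed about +5°. The hood and gearbox sizes match the given ones. I'll refine the wheel, rack and clamps.

```bash
python3 - <<'E'
from h import *
z=np.load("top0.npz");P,K,M,im=z["P"],z["K"],z["M"],z["im"];Z=P[...,2]
v,u=np.mgrid[:480,:640]
def box(u0,u1,v0,v1): return (u>=u0)&(u<u1)&(v>=v0)&(v<v1)
print("tool_cam",np.round(camera_params("wrist")["T_tool_cam"],3).tolist())
print("table z",np.nanmedian(Z[box(300,380,310,335)]),np.nanstd(Z[box(300,330,400,430)]))
s=box(295,370,262,295)&(Z>.08); q=P[s]
print("wheel zmax",np.percentile(q[:,2],[50,90,99]))
th=np.radians(4.95);ex=np.array([np.cos(th),np.sin(th)]);ey=np.array([-ex[1],ex[0]])
bo=np.array([.6127,.1852])-.18*ey; print("bed o",bo)
b=(P[...,:2]-bo)@np.stack([ex,ey],1)
w=b[s]; k=q[:,2]>.10
print("rim bed x",np.percentile(w[k,0],[2,20,50,80,98]),"y",np.percentile(w[:,1],[1,50,99]))
g=box(310,350,235,262)&(Z>.1)&(Z<.12);print("gear bed",np.percentile(b[g],[2,50,98],axis=0).round(4).tolist())
# rack by colour
gr=cv2.cvtColor(im,cv2.COLOR_BGR2GRAY)
m=(box(380,475,268,330)&(gr>70)&(Z<.03)).astype(np.uint8)
c=max(cv2.findContours(m,cv2.RETR_EXTERNAL,cv2.CHAIN_APPROX_NONE)[0],key=cv2.contourArea)
def onplane(px,zz):
    d=np.c_[(np.asarray(px,float)-K[:2,2])/[K[0,0],K[1,1]],np.ones(len(px))]@M[:3,:3].T
    return M[:3,3]+d*((zz-M[2,3])/d[:,2:])
hull=onplane(c[:,0],.006)[:,:2].astype(np.float32);print("rack",cv2.minAreaRect(hull))
t=box(380,475,268,330)&(gr<130)&(gr>60)&(Z>.02);print("rests",np.nanpercentile(P[t],[2,50,98],axis=0).round(3).tolist())
bed=cv2.minAreaRect(P[box(255,375,190,262)&(gr>120)&(Z<.06)&(Z>.035)][:,:2].astype(np.float32));print("bed",bed)
for uv in ((196,262),(198,270),(200,276),(271,262),(272,270)):
    X=onplane([uv],.055)[0,:2]; print(uv,((X-bo)@np.stack([ex,ey],1)).round(4),P[uv[1],uv[0]].round(3),im[uv[1],uv[0]])
E
```

```text
tool_cam [[0.001, -0.952, -0.307, 0.083], [1.0, -0.0, 0.002, -0.001], [-0.002, -0.307, 0.952, -0.157], [0.0, 0.0, 0.0, 1.0]]
table z 0.0005033267324294766 0.0028971449129439894
wheel zmax [0.12384066 0.14003842 0.14429836]
bed o [0.62823155 0.00587133]
rim bed x [-0.13570848 -0.13337219 -0.12935949 -0.12530354 -0.12237449] y [-0.14231337 -0.08503905 -0.02819593]
gear bed [[-0.0833, -0.116], [-0.068, -0.085], [-0.0518, -0.0552]]
rack ((0.45511114597320557, -0.31844639778137207), (0.1133837103843689, 0.18043957650661469), 0.905105710029602)
rests [[0.44, -0.397, 0.021], [0.454, -0.344, 0.045], [0.471, -0.267, 0.07]]
bed ((0.6202667951583862, -0.030187666416168213), (0.13449908792972565, 0.25398018956184387), 5.2835845947265625)
(196, 262) [-0.0664  0.229 ] [0.542 0.228 0.059] [186 183 183]
(198, 270) [-0.0856  0.2255] [0.524 0.225 0.047] [138 144 142]
(200, 276) [-0.1     0.2218] [0.51  0.22  0.045] [104 173 213]
(271, 262) [-0.0814  0.0535] [0.543 0.053 0.051] [133 135 134]
(272, 270) [-0.1004  0.0526] [0.524 0.05  0.05 ] [ 99 163 206]
```

Emit:
step_arm:
  deltas: "2.2 -3.4 0.3 0 0 -0.1 0.0; 4.4 -6.8 0.6 0 0 -0.2 0.0; 6.6 -10.2 0.9 0 0 -0.3 0.0; 8.8 -13.6 1.2 0 0 -0.4 0.0; 11 -17 1.5 0 0 -0.5 0.0"

```text
time: 0.6
eef_pos: [0.2982, 0.4767, 0.2413]
eef_rot: [0.924, -0.383, -0.0, 0.0]
ft_force: [1.5, 0.6, -0.7]
grip_width: 0.0875
grip_force: 0.0
```

Emit:
step_arm:
  deltas: "2.2 -3.4 0.3 0 0 -0.1 0.2; 4.4 -6.8 0.6 0 0 -0.2 0.4; 6.6 -10.2 0.9 0 0 -0.3 0.59; 8.8 -13.6 1.2 0 0 -0.4 0.59; 11 -17 1.5 0 0 -0.5 0.59"

```text
time: 1.1
eef_pos: [0.4081, 0.3067, 0.2566]
eef_rot: [0.8, -0.599, -0.0, 0.0]
ft_force: [0.2, -0.6, 0.4]
grip_width: 0.0532
grip_force: 0.0
```

Emit:
step_arm:
  deltas: "2.2 -3.4 0.3 0 0 -0.1 0.59; 4.4 -6.8 0.6 0 0 -0.2 0.59; 4.4 -6.8 0.6 0 0 -0.2 0.59; 4.4 -6.8 0.6 0 0 -0.2 0.59; 4.4 -6.8 0.6 0 0 -0.2 0.59"

```text
time: 1.6
eef_pos: [0.4514, 0.2407, 0.2623]
eef_rot: [0.738, -0.675, -0.0, 0.0]
ft_force: [-0.8, -0.7, -0.4]
grip_width: 0.0366
grip_force: 0.0
```

```bash
python3 - <<'E'
from h import *
im,d,P,K,M=cam("wrist"); cv2.imwrite("pics/w1.png",im); np.savez("w1.npz",P=P,K=K,M=M,im=im); o=get_obs();print(o["eef_pos"],o["eef_rot"],o["joint_positions"],M[:3,3])
E
```

```text
[0.45126421 0.24094957 0.26229392] [ 7.38346893e-01 -6.74421097e-01 -8.73486149e-05  2.05089300e-04] [ 8.74599777e-01  6.46653176e-02 -2.84883222e-01 -2.04928004e-04
 -1.22164989e+00 -7.84094088e-01] [0.45918917 0.15900909 0.41962806]
```

View pics/w1.png

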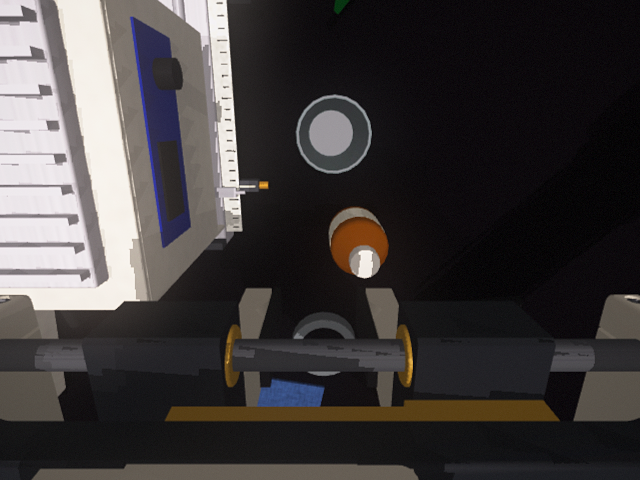

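Wrist view: the start clamp and pointer are at about (232,187), with an orange-tipped screw at (263,185), and the hood is at the left. I'll zoom in there.

```bash
python3 - <<'E'
from h import *
im=cv2.imread("pics/w1.png")
cv2.imwrite("pics/w1c.png",cv2.resize(im[155:215,195:280],None,fx=9,fy=9,interpolation=cv2.INTER_CUBIC))
E
```

```text
(no output)
```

View pics/w1c.png

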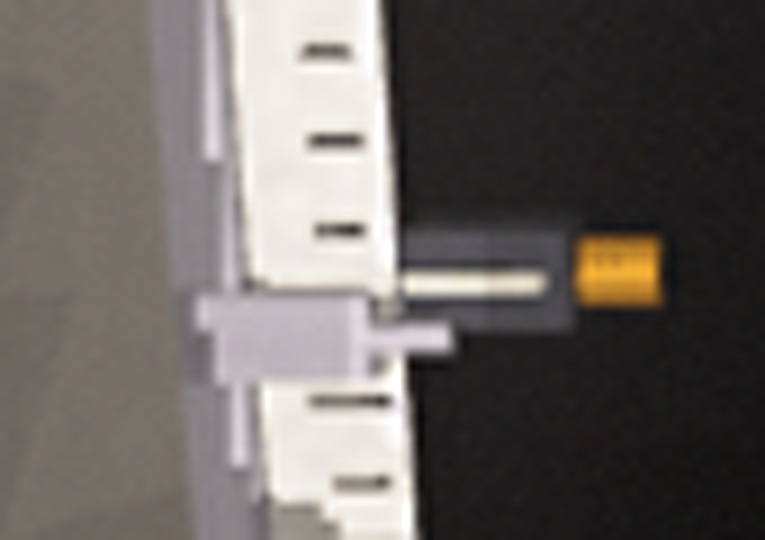

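The white line is at pixel (248,186.4) and the pointer tip at (245,192.6). So the pointer stands slightly to +y of the start line.

```bash
cat >> h.py <<'E'
th=np.radians(4.95);ex=np.array([np.cos(th),np.sin(th)]);ey=np.array([-ex[1],ex[0]]);B=np.stack([ex,ey],1)
bo=np.array([.62823,.00587])
def onplane(K,M,px,zz):
    px=np.atleast_2d(np.asarray(px,float))
    d=np.c_[(px-K[:2,2])/[K[0,0],K[1,1]],np.ones(len(px))]@M[:3,:3].T
    return M[:3,3]+d*((zz-M[2,3])/d[:,2:])
def bed(X): return (np.atleast_2d(X)[:,:2]-bo)@B
E
python3 - <<'E'
from h import *
z=np.load("w1.npz");P,K,M=z["P"],z["K"],z["M"]
print(K[0,0],"clamp z",np.median(P[182:190,241:257,2]),"ptr z",P[190:195,240:245,2].round(4).tolist(),"rail",np.nanmedian(P[160:178,228:236,2]))
for n,px,zz in(("line",(248,186.4),.053),("line",(248,186.4),.046),("ptr",(245,192.6),.055)): print(n,zz,onplane(K,M,px,zz).round(4),bed(onplane(K,M,px,zz)).round(4))
a=onplane(K,M,[(231,164.6),(234,180.6)],.04);print(bed(a))
E
```

```text
362.4149154470971 clamp z 0.05135128022778934 ptr z [[0.0509, 0.051, 0.0506, 0.0527, 0.0512], [0.0543, 0.0555, 0.056, 0.0555, 0.0545], [0.0568, 0.0572, 0.0559, 0.0563, 0.0561], [0.0573, 0.0557, 0.0556, 0.0561, 0.0565], [0.0575, 0.0551, 0.0561, 0.0565, 0.0566]] rail 0.04114976493073255
line 0.053 [[0.5241 0.2243 0.053 ]] [[-0.0849  0.2266]]
line 0.046 [[0.5253 0.2255 0.046 ]] [[-0.0836  0.2277]]
ptr 0.055 [[0.5266 0.2305 0.055 ]] [[-0.0819  0.2326]]
[[-0.06615162  0.20628266]
 [-0.0681407   0.22269916]]
```

Emit:
step_arm:
  deltas: "0.7 -4 -0.5 0 0 0 0.59; 1.5 -8 -1 0 0 0 0.59; 2.2 -12 -1.5 0 0 0 0.59; 3 -16 -2 0 0 0 0.59; 3.7 -20 -2.5 0 0 0 0.59"

```text
time: 2.15
eef_pos: [0.4887, 0.0401, 0.2374]
eef_rot: [0.739, -0.674, 0.0, -0.0]
ft_force: [1.1, -0.3, -0.9]
grip_width: 0.0362
grip_force: 0.0
```

Emit:
step_arm:
  deltas: "0.7 -4 -0.5 0 0 0 0.59; 1.5 -8.3 -1.5 0 0 0 0.59; 1.5 -8.3 -4.9 0 0 0 0.59; 1.5 -8.3 -4.9 0 0 0 0.59; 1.5 -8.3 -4.9 0 0 0 0.59"

```text
time: 2.65
eef_pos: [0.5036, -0.0419, 0.1887]
eef_rot: [0.738, -0.674, -0.0, 0.001]
ft_force: [0.9, 0.8, 0.3]
grip_width: 0.0355
grip_force: 0.0
```

```bash
python3 - <<'E'
from h import *
im,d,P,K,M=cam("wrist"); np.savez("w2.npz",P=P,K=K,M=M,im=im); o=get_obs();print(o["eef_pos"],o["eef_rot"])
p=proj(K,M,[[.539,.052,.053],[.507,-.09,.08],[.507,-.09,.142],[.503,-.0425,.1075]]);print(p)
p=p.clip(0,600); c=p[0].astype(int);x0,y0=max(c[0]-45,0),max(c[1]-30,0)
a=cv2.resize(im[y0:y0+60,x0:x0+90],(800,533),interpolation=cv2.INTER_CUBIC);print(x0,y0)
a=np.hstack([cv2.resize(im,(400,300)),cv2.resize(a,(400,300))]);cv2.imwrite("pics/w2.png",a)
E
```

```text
[ 0.50432366 -0.04158291  0.18960478] [ 7.38639019e-01 -6.74101081e-01  3.59993275e-04 -5.25911905e-05]
[[270.05487178 323.05976684]
 [319.34227987 174.06102152]
 [319.96931651 188.1182681 ]
 [319.0120538  248.27103556]]
225 293
```

View pics/w2.png

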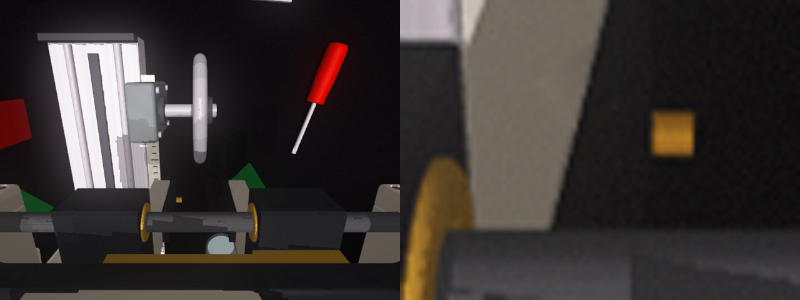

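The wheel is centred under the gripper (u≈320), while a finger hides the load clamp. Now I descend onto the rim on the +y side and pinch.

Emit:
step_arm:
  deltas: "0 0 -4 0 0 0 0.59; 0 0 -8 0 0 0 0.59; 0 -0.05 -10.1 0 0 0 0.59; 0 -0.05 -10.1 0 0 0 1; 0 -0.05 -10.1 0 0 0 1"

```text
time: 3.2
eef_pos: [0.505, -0.0421, 0.0892]
eef_rot: [0.739, -0.674, 0.001, -0.001]
ft_force: [-0.3, -0.2, 0.7]
grip_width: 0.0248
grip_force: 0.0
```

Emit:
step_arm:
  deltas: "0 0 0 0 0 0 1; 0 0 0 0 0 0 1; 0 0 0 0 0 0 1; 0 0 0 0 0 0 1; 0 0 0 0 0 0 1"

```text
time: 3.7
eef_pos: [0.5028, -0.0427, 0.0891]
eef_rot: [0.738, -0.675, -0.0, -0.0]
ft_force: [-6.6, 3.5, 5.7]
grip_width: 0.0129
grip_force: 30.0
```

Emit:
step_arm:
  deltas: "0.06 -0.67 0.93 0 0 0 1; 0.13 -1.52 1.7 0 0 0 1; 0.22 -2.52 2.27 0 0 0 1; 0.31 -3.61 2.63 0 0 0 1; 0.41 -4.75 2.75 0 0 0 1"

```text
time: 4.2
eef_pos: [0.507, -0.0892, 0.1157]
eef_rot: [0.738, -0.675, -0.001, -0.001]
ft_force: [-1.0, 10.1, -11.8]
grip_width: 0.0131
grip_force: 30.0
```

Emit:
step_arm:
  deltas: "0.1 -1.14 -0.12 0 0 0 1; 0.19 -2.23 -0.48 0 0 0 1; 0.28 -3.22 -1.05 0 0 0 1; 0.35 -4.07 -1.82 0 0 0 1; 0.41 -4.75 -2.75 0 0 0 1"

```text
time: 4.7
eef_pos: [0.5114, -0.137, 0.0893]
eef_rot: [0.738, -0.675, -0.0, -0.001]
ft_force: [-8.4, 13.4, 8.9]
grip_width: 0.0136
grip_force: 30.0
```

```bash
python3 - <<'E'
from h import *
for n in("top",):
    im,d,P,K,M=cam(n); cv2.imwrite("pics/t2.png",np.vstack([cv2.resize(im[185:300,150:380],(800,400),interpolation=cv2.INTER_CUBIC)]))
E
```

```text
(no output)
```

View pics/t2.png

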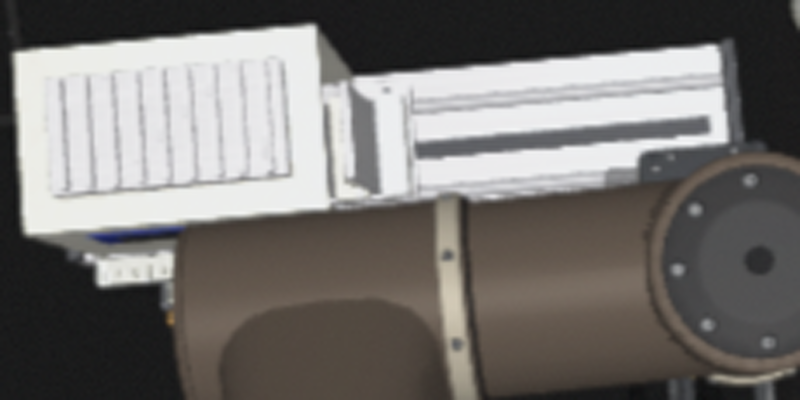

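The carriage follows the wheel: its -y end has come out about 50 mm, and a coupon shows at crop (365,140). I'll do two more full strokes.

Emit:
step_arm:
  deltas: "0 0 0 0 0 0 0.59; 0 0 0 0 0 0 0.59; 0 0 0 0 0 0 0.59; -0.13 1.52 1.7 0 0 0 0.59; -0.41 4.75 2.75 0 0 0 0.59"

```text
time: 5.25
eef_pos: [0.5085, -0.0912, 0.1162]
eef_rot: [0.737, -0.676, 0.001, -0.0]
ft_force: [1.1, 0.6, -0.3]
grip_width: 0.0352
grip_force: 0.0
```

Emit:
step_arm:
  deltas: "-0.19 2.23 -0.48 0 0 0 0.59; -0.35 4.07 -1.82 0 0 0 0.59; -0.41 4.75 -2.75 0 0 0 0.59; -0.41 4.75 -2.75 0 0 0 1; -0.41 4.75 -2.75 0 0 0 1"

```text
time: 5.75
eef_pos: [0.5039, -0.0434, 0.0878]
eef_rot: [0.738, -0.675, 0.0, 0.0]
ft_force: [0.1, -0.1, -1.2]
grip_width: 0.025
grip_force: 0.0
```

Emit:
step_arm:
  deltas: "0 0 0 0 0 0 1; 0 0 0 0 0 0 1; 0 0 0 0 0 0 1; 0 0 0 0 0 0 1; 0 0 0 0 0 0 1"

```text
time: 6.25
eef_pos: [0.5028, -0.0439, 0.0877]
eef_rot: [0.738, -0.675, -0.0, 0.001]
ft_force: [-5.3, -0.5, 5.6]
grip_width: 0.0134
grip_force: 30.0
```

Emit:
step_arm:
  deltas: "0.06 -0.67 0.93 0 0 0 1; 0.13 -1.52 1.7 0 0 0 1; 0.22 -2.52 2.27 0 0 0 1; 0.31 -3.61 2.63 0 0 0 1; 0.41 -4.75 2.75 0 0 0 1"

```text
time: 6.75
eef_pos: [0.507, -0.0897, 0.1138]
eef_rot: [0.737, -0.675, -0.001, -0.001]
ft_force: [0.8, 10.5, -15.2]
grip_width: 0.013
grip_force: 30.0
```

Emit:
step_arm:
  deltas: "0.1 -1.14 -0.12 0 0 0 1; 0.19 -2.23 -0.48 0 0 0 1; 0.28 -3.22 -1.05 0 0 0 1; 0.35 -4.07 -1.82 0 0 0 1; 0.41 -4.75 -2.75 0 0 0 1"

```text
time: 7.25
eef_pos: [0.5114, -0.1372, 0.0875]
eef_rot: [0.737, -0.675, -0.001, -0.001]
ft_force: [-5.8, 14.5, 7.0]
grip_width: 0.0133
grip_force: 30.0
```

Emit:
step_arm:
  deltas: "0 0 0 0 0 0 0.59; 0 0 0 0 0 0 0.59; 0 0 0 0 0 0 0.59; -0.13 1.52 1.7 0 0 0 0.59; -0.41 4.75 2.75 0 0 0 0.59"

```text
time: 7.75
eef_pos: [0.5084, -0.0914, 0.116]
eef_rot: [0.737, -0.676, 0.001, -0.0]
ft_force: [0.2, -0.1, 0.9]
grip_width: 0.0355
grip_force: 0.0
```

Emit:
step_arm:
  deltas: "-0.19 2.23 -0.48 0 0 0 0.59; -0.35 4.07 -1.82 0 0 0 0.59; -0.41 4.75 -2.75 0 0 0 0.59; -0.41 4.75 -2.75 0 0 0 1; -0.41 4.75 -2.75 0 0 0 1"

```text
time: 8.25
eef_pos: [0.5039, -0.0435, 0.0877]
eef_rot: [0.738, -0.675, 0.0, 0.0]
ft_force: [-0.3, -0.5, 0.3]
grip_width: 0.0251
grip_force: 0.0
```

Emit:
step_arm:
  deltas: "0 0 0 0 0 0 1; 0 0 0 0 0 0 1; 0 0 0 0 0 0 1; 0 0 0 0 0 0 1; 0 0 0 0 0 0 1"

```text
time: 8.75
eef_pos: [0.5028, -0.0439, 0.0877]
eef_rot: [0.738, -0.675, -0.0, 0.001]
ft_force: [-4.6, 0.3, 6.1]
grip_width: 0.0134
grip_force: 30.0
```

Emit:
step_arm:
  deltas: "0.06 -0.67 0.93 0 0 0 1; 0.13 -1.52 1.7 0 0 0 1; 0.22 -2.52 2.27 0 0 0 1; 0.31 -3.61 2.63 0 0 0 1; 0.41 -4.75 2.75 0 0 0 1"

```text
time: 9.25
eef_pos: [0.507, -0.0896, 0.1139]
eef_rot: [0.737, -0.675, -0.001, -0.001]
ft_force: [0.7, 11.5, -14.8]
grip_width: 0.0132
grip_force: 30.0
```

Emit:
step_arm:
  deltas: "0.1 -1.14 -0.12 0 0 0 1; 0.19 -2.23 -0.48 0 0 0 1; 0.28 -3.22 -1.05 0 0 0 1; 0.35 -4.07 -1.82 0 0 0 1; 0.41 -4.75 -2.75 0 0 0 1"

```text
time: 9.75
eef_pos: [0.5113, -0.1371, 0.0874]
eef_rot: [0.738, -0.675, -0.001, -0.001]
ft_force: [-6.5, 15.5, 8.0]
grip_width: 0.0134
grip_force: 30.0
```

Emit:
step_arm:
  deltas: "0 0 0 0 0 0 0.59; 0 0 0 0 0 0 0.59; 0 0 0 0 0 0 0.59; -0.13 1.52 1.7 0 0 0 0.59; -0.41 4.75 2.75 0 0 0 0.59"

```text
time: 10.25
eef_pos: [0.5084, -0.0914, 0.116]
eef_rot: [0.737, -0.676, 0.001, -0.0]
ft_force: [1.3, 0.7, -0.3]
grip_width: 0.0358
grip_force: 0.0
```

```bash
python3 - <<'E'
from h import *
im,d,P,K,M=cam("wrist"); np.savez("w3.npz",P=P,K=K,M=M,im=im); o=get_obs();print(o["eef_pos"],o["eef_rot"])
S=cam("side"); np.savez("s3.npz",P=S[2],K=S[3],M=S[4],im=S[0]); T=cam("top")
q=[[.539,.052,.053],[.535,.09,.055]]
print(proj(K,M,q),proj(S[3],S[4],q))
c=proj(S[3],S[4],q)[0].astype(int)
a=cv2.resize(im,(400,300)); b=cv2.resize(S[0][c[1]-45:c[1]+45,c[0]-60:c[0]+60],(400,300),interpolation=cv2.INTER_CUBIC)
t=cv2.resize(T[0][185:300,150:380],(600,300),interpolation=cv2.INTER_CUBIC)
W=np.zeros((600,800,3),np.uint8);W[:300,:400]=a;W[:300,400:]=b;W[300:,:600]=t;cv2.imwrite("pics/c3.png",W)
E
```

```text
[ 0.50911541 -0.08776438  0.11781876] [ 0.73761117 -0.67522251  0.00134508 -0.00158553]
[[262.22043149 429.84277028]
 [264.95755243 470.14143248]] [[296.31340782 206.41841309]
 [294.2456133  194.84340304]]
```

View pics/c3.png

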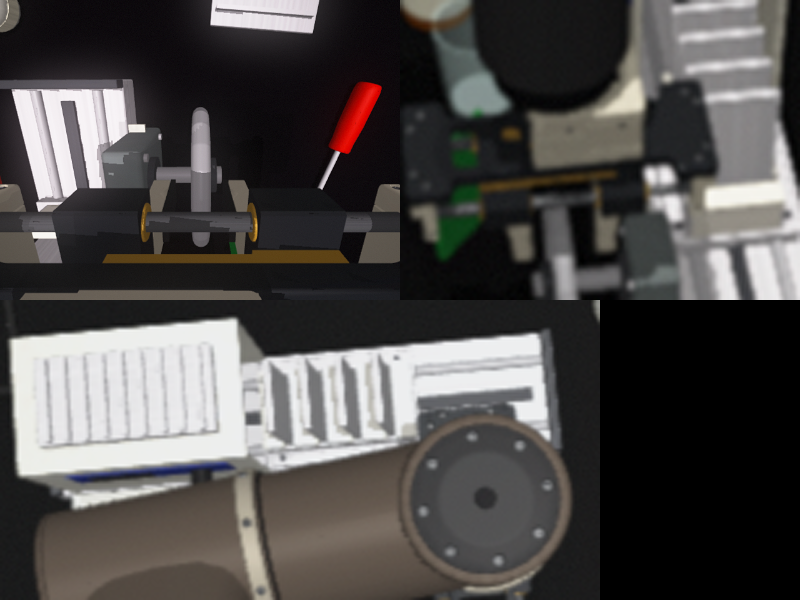

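All four coupons are in (crop 275–390, 400), and the pointer is hidden by the arm. I lift off and look at the load index with the wrist camera.

Emit:
step_arm:
  deltas: "0 0 4 0 0 0 0.59; 0 0 8 0 0 0 0.59; -1.2 4 12 0 0 0 0.59; -2.4 8 14.6 0 0 0 0.59; -3.6 12 14.6 0 0 0 0.59"

```text
time: 10.9
eef_pos: [0.4733, 0.0298, 0.2648]
eef_rot: [0.737, -0.676, 0.002, -0.003]
ft_force: [2.0, 1.7, -0.1]
grip_width: 0.0359
grip_force: 0.0
```

Emit:
step_arm:
  deltas: "-0.8 4 0 0 0 0 0.59; -0.8 4 0 0 0 0 0.59; -0.8 4 0 0 0 0 0.59; -0.8 4 0 0 0 0 0.59; -0.8 4 0 0 0 0 0.59"

```text
time: 11.4
eef_pos: [0.464, 0.0682, 0.2608]
eef_rot: [0.737, -0.676, -0.0, 0.0]
ft_force: [-0.2, -0.3, -0.7]
grip_width: 0.036
grip_force: 0.0
```

```bash
python3 - <<'E'
from h import *
im,d,P,K,M=cam("wrist"); np.savez("w4.npz",P=P,K=K,M=M,im=im); o=get_obs();print(o["eef_pos"],o["eef_rot"])
p=proj(K,M,[[.539,.052,.053],[.539,.075,.055]]);print(p)
x0,y0=[max(int(t),0) for t in p.mean(0)-[50,37]];print(x0,y0)
a=cv2.resize(im[y0:y0+75,x0:x0+100],(800,600),interpolation=cv2.INTER_CUBIC);cv2.imwrite("pics/c4.png",a)
E
```

```text
[0.46399449 0.0682427  0.26078914] [ 7.37247858e-01 -6.75622302e-01 -4.90057258e-05  3.13238603e-04]
[[245.35336844 186.8651855 ]
 [244.38055314 209.53293388]]
194 161
```

View pics/c4.png

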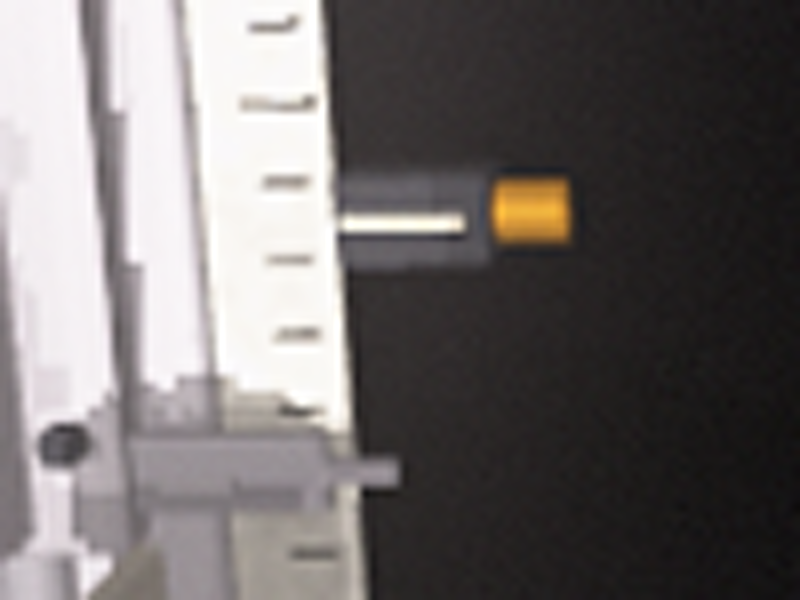

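The load line is at pixel (244,188.9) and the pointer tip at (242,219.9).

```bash
python3 - <<'E'
from h import *
z=np.load("w4.npz");K,M,P=z["K"],z["M"],z["P"]
print(P[185:192,240:252,2].mean().round(4))
for px,zz in(((244,188.9),.051),((242,219.9),.055)): print(bed(onplane(K,M,px,zz)))
E
```

```text
0.0512
[[-0.08301927  0.0560562 ]]
[[-0.0798137   0.08750578]]
```

The pointer still has 31.5 mm to go, about 1.26 rad. I'll do one stroke from -15° to +60° and look again.

Emit:
step_arm:
  deltas: "1.2 -4 -1 0 0 0 0.59; 2.4 -8 -3 0 0 0 0.59; 3.6 -12 -5 0 0 0 0.59; 4.2 -14.4 -8 0 0 0 0.59; 4.2 -14.4 -11 0 0 0 0.59"

```text
time: 11.95
eef_pos: [0.5062, -0.0782, 0.1498]
eef_rot: [0.736, -0.677, 0.0, 0.0]
ft_force: [-0.0, 1.1, -1.2]
grip_width: 0.0359
grip_force: 0.0
```

Emit:
step_arm:
  deltas: "0 0 -3.7 0 0 0 0.59; 0 0 -3.7 0 0 0 0.59; 0 0 -3.7 0 0 0 1; 0 0 -3.7 0 0 0 1; 0 0 -3.7 0 0 0 1"

```text
time: 12.45
eef_pos: [0.507, -0.0744, 0.1159]
eef_rot: [0.738, -0.675, 0.001, -0.001]
ft_force: [0.8, -0.0, 0.3]
grip_width: 0.0177
grip_force: 0.0
```

Emit:
step_arm:
  deltas: "0 0 0 0 0 0 1; 0 0 0 0 0 0 1; 0 0 0 0 0 0 1; 0 0 0 0 0 0 1; 0 0 0 0 0 0 1"

```text
time: 12.95
eef_pos: [0.5057, -0.0746, 0.1156]
eef_rot: [0.738, -0.675, 0.0, -0.0]
ft_force: [-4.7, -0.5, 4.8]
grip_width: 0.0129
grip_force: 30.0
```

Emit:
step_arm:
  deltas: "0.12 -1.42 0.19 0 0 0 1; 0.25 -2.84 0 0 0 0 1; 0.36 -4.16 -0.55 0 0 0 1; 0.46 -5.29 -1.42 0 0 0 1; 0.53 -6.16 -2.56 0 0 0 1"

```text
time: 13.45
eef_pos: [0.5113, -0.1356, 0.0901]
eef_rot: [0.738, -0.675, 0.0, -0.001]
ft_force: [-5.3, 11.9, 9.9]
grip_width: 0.0136
grip_force: 30.0
```

Emit:
step_arm:
  deltas: "0 0 0 0 0 0 1; 0 0 0 0 0 0 0.59; 0 0 0 0 0 0 0.59; 0 0 0 0 0 0 0.59; 0 0 4 0 0 0 0.59"

```text
time: 13.95
eef_pos: [0.5079, -0.1359, 0.1249]
eef_rot: [0.738, -0.675, -0.003, 0.003]
ft_force: [0.9, -0.1, -0.4]
grip_width: 0.0345
grip_force: 0.0
```

Emit:
step_arm:
  deltas: "0 0 5 0 0 0 0.59; 0 0 9 0 0 0 0.59; -1 4 12 0 0 0 0.59; -2 8 13.2 0 0 0 0.59; -3 12 13.2 0 0 0 0.59"

```text
time: 14.45
eef_pos: [0.4818, -0.015, 0.2634]
eef_rot: [0.738, -0.675, 0.001, -0.002]
ft_force: [0.8, 1.1, -0.8]
grip_width: 0.0361
grip_force: 0.0
```

Emit:
step_arm:
  deltas: "-1 4 0 0 0 0 0.59; -1.7 8.5 0 0 0 0 0.59; -1.7 8.5 0 0 0 0 0.59; -1.7 8.5 0 0 0 0 0.59; -1.7 8.5 0 0 0 0 0.59"

```text
time: 14.95
eef_pos: [0.4641, 0.0684, 0.2606]
eef_rot: [0.738, -0.675, 0.0, -0.0]
ft_force: [0.3, -0.6, 0.1]
grip_width: 0.0357
grip_force: 0.0
```

```bash
cat > look.py <<'E'
from h import *
import sys
n,x,y=sys.argv[1],float(sys.argv[2]),float(sys.argv[3])
im,d,P,K,M=cam("wrist"); np.savez(n+".npz",P=P,K=K,M=M,im=im); o=get_obs();print(o["time"],o["eef_pos"])
p=proj(K,M,[[x,y,.053]]);print(p)
x0,y0=[max(int(t),0) for t in p.mean(0)-[50,37]];print(x0,y0)
cv2.imwrite(f"pics/{n}.png",cv2.resize(im[y0:y0+75,x0:x0+100],(800,600),interpolation=cv2.INTER_CUBIC))
E
python3 look.py w5 .539 .055
python3 - <<'E'
from h import *
T=cam("top");np.savez("t5.npz",P=T[2],K=T[3],M=T[4],im=T[0])
E
```

```text
15.0 [0.4641523  0.06808941 0.26053374]
[[245.51105151 189.44093684]]
195 152
```

View pics/w5.png

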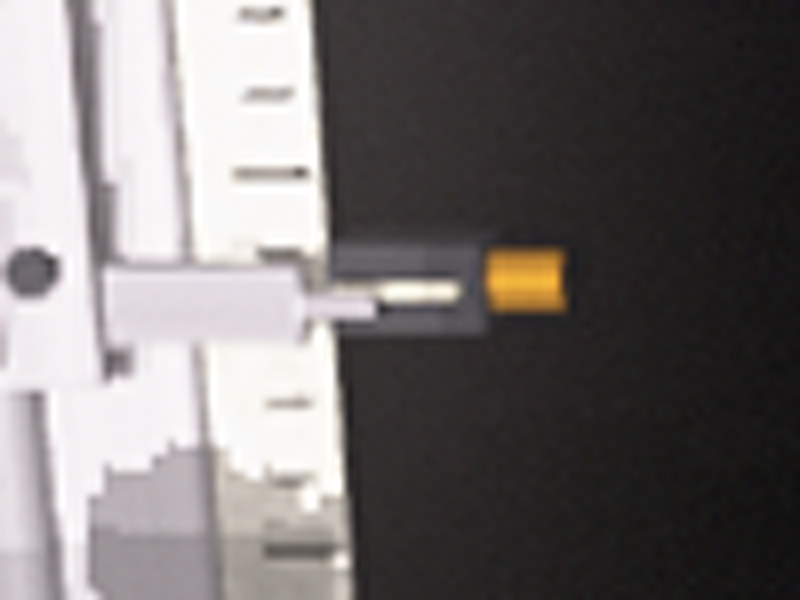

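The pointer tip (242,190.4) is about 1.3 mm short of the line (188.5). I'll make a small corrective turn.

Emit:
step_arm:
  deltas: "1.2 -4 -1 0 0 0 0.59; 2.4 -8 -3 0 0 0 0.59; 3.6 -12 -4 0 0 0 0.59; 4.4 -16 -6 0 0 0 0.59; 4.45 -17.7 -10 0 0 0 0.59"

```text
time: 15.55
eef_pos: [0.511, -0.1122, 0.1617]
eef_rot: [0.737, -0.676, 0.002, -0.002]
ft_force: [0.5, 0.5, -0.6]
grip_width: 0.036
grip_force: 0.0
```

Emit:
step_arm:
  deltas: "0 0 -3.5 0 0 0 0.59; 0 0 -4.8 0 0 0 0.59; 0 0 -4.8 0 0 0 0.8; 0 0 -4.8 0 0 0 1; 0 0 -4.8 0 0 0 1"

```text
time: 16.05
eef_pos: [0.5095, -0.1085, 0.1137]
eef_rot: [0.738, -0.675, 0.001, -0.001]
ft_force: [-0.2, -0.6, 0.1]
grip_width: 0.0174
grip_force: 0.0
```

Emit:
step_arm:
  deltas: "0 0 0 0 0 0 1; 0 0 0 0 0 0 1; 0 0 0 0 0 0 1; 0 0 0 0 0 0 1; 0 0 0 0 0 0 1"

```text
time: 16.55
eef_pos: [0.5088, -0.1084, 0.1137]
eef_rot: [0.738, -0.675, 0.001, -0.0]
ft_force: [-2.7, -1.4, 6.2]
grip_width: 0.0129
grip_force: 30.0
```

Emit:
step_arm:
  deltas: "0.01 -0.12 -0.05 0 0 0 1; 0.02 -0.23 -0.09 0 0 0 1; 0.03 -0.35 -0.14 0 0 0 1; 0.04 -0.46 -0.19 0 0 0 1; 0.04 -0.46 -0.19 0 0 0 1"

```text
time: 17.05
eef_pos: [0.5091, -0.1121, 0.1119]
eef_rot: [0.738, -0.675, 0.0, -0.001]
ft_force: [-5.7, 4.2, 10.9]
grip_width: 0.0133
grip_force: 30.0
```

Emit:
step_arm:
  deltas: "0 0 0 0 0 0 1; 0 0 0 0 0 0 0.59; 0 0 0 0 0 0 0.59; 0 0 0 0 0 0 0.59; 0 0 4 0 0 0 0.59"

```text
time: 17.55
eef_pos: [0.5058, -0.1128, 0.1465]
eef_rot: [0.738, -0.675, -0.003, 0.003]
ft_force: [0.4, 0.1, -1.0]
grip_width: 0.0349
grip_force: 0.0
```

Emit:
step_arm:
  deltas: "0 0 4.5 0 0 0 0.59; 0 0 8 0 0 0 0.59; -1 4 11 0 0 0 0.59; -2 8 11 0 0 0 0.59; -3 12 11 0 0 0 0.59"

```text
time: 18.05
eef_pos: [0.4791, 0.0084, 0.2617]
eef_rot: [0.737, -0.675, 0.001, -0.001]
ft_force: [0.2, 0.7, 0.2]
grip_width: 0.0361
grip_force: 0.0
```

Emit:
step_arm:
  deltas: "-1 4 0 0 0 0 0.59; -1.5 6.2 0 0 0 0 0.59; -1.5 6.2 0 0 0 0 0.3; -1.5 6.2 0 0 0 0 0; -1.5 6.2 0 0 0 0 0"

```text
time: 18.55
eef_pos: [0.4641, 0.0687, 0.2605]
eef_rot: [0.738, -0.675, 0.0, 0.0]
ft_force: [-0.3, 0.4, 0.5]
grip_width: 0.0544
grip_force: 0.0
```

```bash
python3 look.py w6 .539 .055
python3 - <<'E'
from h import *
T=cam("top");np.savez("t6.npz",P=T[2],K=T[3],M=T[4],im=T[0])
t=cv2.resize(T[0][190:340,230:480],(500,300),interpolation=cv2.INTER_CUBIC)
w=cv2.resize(np.load("w6.npz")["im"],(300,225)); c=cv2.imread("pics/w6.png")
W=np.zeros((600,800,3),np.uint8);W[300:,:500]=t;W[300:525,500:]=w;W[:300,:400]=cv2.resize(c[150:450,200:600],(400,300));cv2.imwrite("pics/c6.png",W)
E
```

```text
18.6 [0.4641512  0.06850197 0.26046272]
[[245.45668222 189.22832519]]
195 152
```

View pics/c6.png

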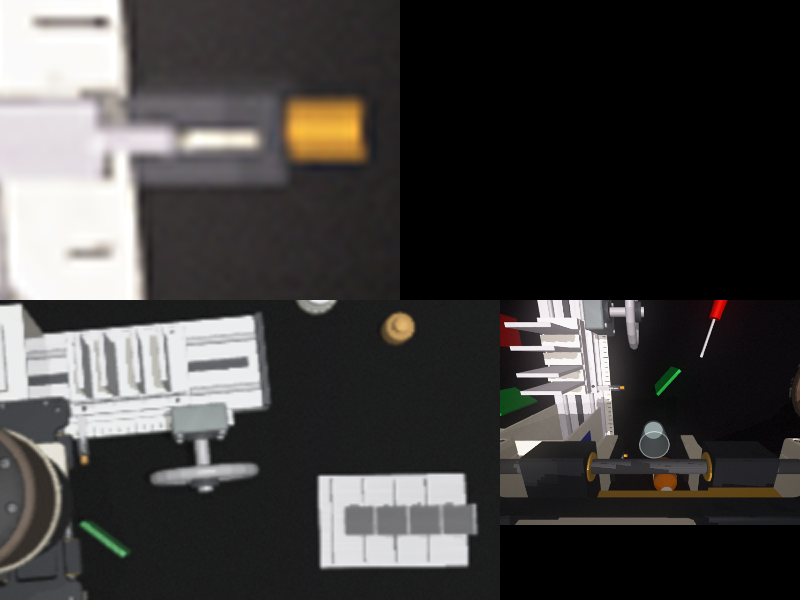

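The pointer (crop v≈140) now lines up with the white line (v≈140). Next I locate the coupons' top edges and the rack.

```bash
python3 - <<'E'
from h import *
for n in("t6","w6"):
    P=np.load(n+".npz")["P"].reshape(-1,3);P=P[~np.isnan(P[:,0])];b=bed(P)
    s=(abs(b[:,0])<.05)&(b[:,1]>-.09)&(b[:,1]<.07)&(P[:,2]>.164)&(P[:,2]<.185)
    h,e=np.histogram(b[s,1],np.arange(-.09,.072,.003));print(n,h.tolist())
    for c in(-.06,-.03,0.,.03):
        k=s&(abs(b[:,1]-c-.0)<.015)
        if k.sum()>5: print(c,k.sum(),np.percentile(b[k,0],[2,50,98]).round(4),np.median(b[k,1]).round(4),np.median(P[k,2]).round(4))
z=np.load("t6.npz");P,K,M,im=z["P"],z["K"],z["M"],z["im"];Z=P[...,2];v,u=np.mgrid[:480,:640]
gr=cv2.cvtColor(im,cv2.COLOR_BGR2GRAY)
m=((u>375)&(u<480)&(v>262)&(v<335)&(gr>70)&(Z<.03)).astype(np.uint8)
c=max(cv2.findContours(m,cv2.RETR_EXTERNAL,cv2.CHAIN_APPROX_NONE)[0],key=cv2.contourArea)
print("rack",cv2.minAreaRect(onplane(K,M,c[:,0],.006)[:,:2].astype(np.float32)))
# strip lines: dark columns profile along rack in bands off the rests
for v0,v1 in((282,291),(310,320)):
    print(gr[v0:v1,385:470].mean(0).astype(int).tolist())
E
```

```text
t6 [0, 0, 0, 0, 0, 0, 0, 0, 0, 0, 0, 0, 27, 41, 16, 0, 0, 0, 0, 0, 0, 12, 37, 34, 0, 0, 0, 0, 0, 0, 0, 0, 0, 21, 40, 34, 0, 0, 0, 0, 0, 0, 42, 42, 8, 0, 0, 0, 0, 0, 0, 0, 0]
-0.06 84 [-0.0295 -0.0008  0.0287] -0.0501 0.1739
-0.03 83 [-0.0292 -0.0013  0.028 ] -0.0217 0.174
0.0 61 [-0.0285  0.0006  0.029 ] 0.0127 0.1738
0.03 126 [-0.0287  0.0001  0.0291] 0.0379 0.1742
w6 [0, 0, 0, 0, 0, 0, 0, 0, 0, 0, 0, 0, 0, 304, 568, 448, 0, 0, 0, 0, 0, 0, 90, 514, 502, 0, 0, 0, 0, 0, 0, 0, 0, 0, 191, 480, 379, 0, 0, 0, 0, 0, 0, 506, 389, 111, 0, 0, 0, 0, 0, 0, 0]
-0.06 872 [-0.0301 -0.0029  0.0283] -0.0472 0.173
-0.03 1554 [-0.03   -0.0014  0.0283] -0.0193 0.1728
0.0 191 [-0.0299 -0.0023  0.0277] 0.0145 0.1688
0.03 1754 [-0.0302 -0.0023  0.0281] 0.0398 0.1727
rack ((0.45511460304260254, -0.3184097409248352), (0.11335825175046921, 0.18050508201122284), 0.9168648719787598)
[27, 27, 28, 65, 162, 222, 224, 223, 222, 203, 171, 205, 224, 223, 223, 223, 223, 222, 222, 222, 222, 222, 222, 222, 220, 205, 188, 216, 223, 222, 221, 221, 221, 221, 221, 221, 220, 220, 220, 220, 218, 194, 178, 220, 221, 220, 219, 219, 219, 219, 219, 219, 219, 219, 219, 218, 214, 188, 181, 220, 221, 219, 218, 219, 219, 218, 218, 218, 218, 218, 218, 218, 218, 218, 218, 217, 208, 162, 66, 27, 27, 27, 28, 28, 28]
[27, 27, 28, 29, 69, 162, 223, 226, 226, 224, 204, 181, 218, 225, 225, 225, 225, 225, 225, 224, 224, 224, 224, 224, 224, 222, 200, 182, 220, 223, 222, 222, 222, 222, 222, 222, 222, 222, 222, 222, 221, 209, 171, 177, 220, 223, 222, 222, 222, 221, 222, 222, 221, 222, 222, 221, 221, 220, 198, 181, 219, 222, 222, 221, 222, 222, 222, 222, 222, 222, 222, 222, 222, 222, 221, 222, 221, 217, 177, 72, 28, 28, 27, 28, 28]
```

Four coupons measured at bed y ≈ -0.049, -0.020, 0.014 and 0.039, with tops at 0.174 as expected. I take a closer wrist look at the rack.

Emit:
step_arm:
  deltas: "-0.2 -4 0 0 0 0 0; -0.4 -8 0 0 0 0 0; -0.6 -12 0 0 0 0 0; -0.8 -16 0 0 0 0 0; -0.9 -20 0 0 0 0 0"

```text
time: 19.15
eef_pos: [0.4545, -0.1332, 0.2607]
eef_rot: [0.738, -0.675, 0.0, -0.0]
ft_force: [1.5, -0.3, 0.1]
grip_width: 0.0876
grip_force: 0.0
```

Emit:
step_arm:
  deltas: "0 -4 0 0 0 0 0; 0 -8 0 0 0 0 0; 0 -12 0 0 0 0 0; 0 -14.8 0 0 0 0 0; 0 -14.8 0 0 0 0 0"

```text
time: 19.65
eef_pos: [0.4542, -0.2825, 0.2598]
eef_rot: [0.736, -0.677, -0.0, 0.001]
ft_force: [-0.1, 0.7, -0.7]
grip_width: 0.0878
grip_force: 0.0
```

```bash
python3 - <<'E'
from h import *
im,d,P,K,M=cam("wrist"); np.savez("w7.npz",P=P,K=K,M=M,im=im); o=get_obs();print(o["eef_pos"],o["eef_rot"])
cv2.imwrite("pics/w7.png",cv2.resize(im[30:270,180:460],None,fx=2.4,fy=2.4,interpolation=cv2.INTER_CUBIC))
# cross-section along world y, in strips of x away from the rests
v,u=np.mgrid[:480,:640]
for x0,x1 in((.41,.43),(.485,.50),(.445,.465)):
    s=(P[...,0]>x0)&(P[...,0]<x1)&(v<280)
    q=P[s]; e=np.arange(-.43,-.21,.002); i=np.digitize(q[:,1],e)
    print(x0,[(round(float(e[k-1]),3),round(float(np.median(q[i==k,2]))*1000 if 0 else float(np.median(q[i==k,2])*1000),1)) for k in range(1,len(e)) if (i==k).sum()>3 and (np.median(q[i==k,2])>.0085)])
E
```

```text
[ 0.45418817 -0.28106645  0.25982471] [ 7.36376245e-01 -6.76571898e-01 -5.85376326e-04  3.86519110e-04]
0.41 [(-0.362, 11.8), (-0.36, 12.3), (-0.324, 11.1), (-0.322, 12.6), (-0.32, 11.3), (-0.284, 12.0), (-0.282, 11.9), (-0.248, 9.7), (-0.246, 12.1), (-0.244, 11.9)]
0.485 [(-0.36, 12.0), (-0.358, 12.2), (-0.322, 12.1), (-0.32, 12.0), (-0.284, 11.9), (-0.282, 12.0), (-0.246, 11.7), (-0.244, 11.9)]
0.445 [(-0.4, 72.4), (-0.398, 72.6), (-0.396, 69.4), (-0.394, 64.0), (-0.392, 58.3), (-0.39, 52.7), (-0.388, 47.3), (-0.386, 41.8), (-0.384, 36.1), (-0.382, 31.2), (-0.38, 25.4), (-0.378, 19.8), (-0.376, 14.4), (-0.374, 9.1), (-0.362, 71.0), (-0.36, 72.7), (-0.358, 69.3), (-0.356, 63.8), (-0.354, 58.2), (-0.352, 52.8), (-0.35, 47.3), (-0.348, 42.0), (-0.346, 36.5), (-0.344, 30.9), (-0.342, 25.7), (-0.34, 19.6), (-0.338, 14.3), (-0.336, 9.3), (-0.324, 12.6), (-0.322, 71.6), (-0.32, 67.1), (-0.316, 56.9), (-0.314, 52.2), (-0.312, 47.2), (-0.31, 41.4), (-0.308, 36.2), (-0.306, 31.1), (-0.304, 26.0), (-0.302, 20.4), (-0.3, 14.9), (-0.298, 10.0), (-0.286, 11.7), (-0.284, 71.8), (-0.282, 12.7), (-0.27, 35.4), (-0.268, 30.3), (-0.266, 25.1), (-0.264, 18.6), (-0.262, 15.0), (-0.246, 12.2), (-0.244, 12.3)]
```

View pics/w7.png

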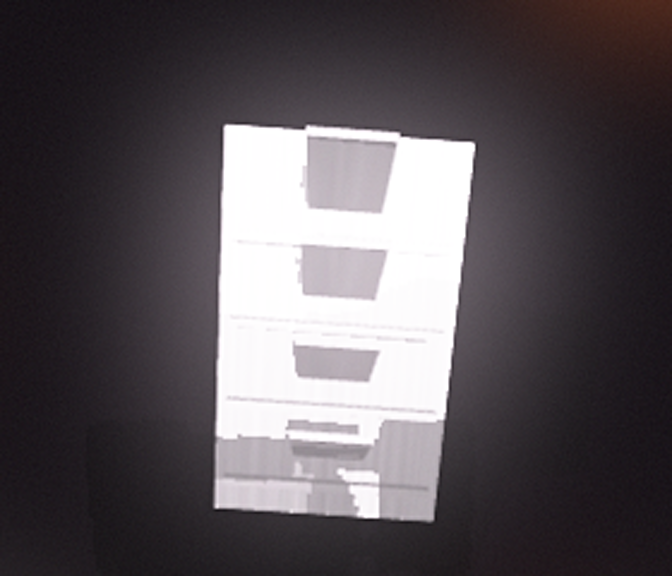

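The rack section is clear: feet of the rests at world y ≈ -0.258, -0.296, -0.334 and -0.372, and strips 11 mm in front of them. That matches the 38 mm pitch and 20° slope. I fetch coupon 1 (the -y end).

Emit:
step_arm:
  deltas: "2.2 3 0 0 0 0 0; 4.4 6 0 0 0 0 0; 6.6 9 0 0 0 0 0; 8.8 11.9 0 0 0 0 0; 11 14.9 0 0 0 0 0"

```text
time: 20.2
eef_pos: [0.5655, -0.1283, 0.2608]
eef_rot: [0.738, -0.675, 0.0, -0.0]
ft_force: [0.4, -0.3, 0.4]
grip_width: 0.0882
grip_force: 0.0
```

Emit:
step_arm:
  deltas: "2.2 3 0 0 0 0 0; 4.4 6 0 0 0 0 0; 6.7 8.9 0 0 0 0 0; 6.7 8.9 0 0 0 0 0; 6.7 8.9 -3 0 0 0 0"

```text
time: 20.7
eef_pos: [0.6346, -0.0394, 0.2338]
eef_rot: [0.739, -0.674, 0.002, -0.002]
ft_force: [0.4, -0.6, 0.6]
grip_width: 0.0875
grip_force: 0.0
```

Emit:
step_arm:
  deltas: "0 0 -3 0 0 0 0; 0 0 -6 0 0 0 0; 0 0 -9 0 0 0 0; 0 0 -10.1 0 0 0 0; 0 0 -10.1 0 0 0 0"

```text
time: 21.2
eef_pos: [0.6309, -0.041, 0.1282]
eef_rot: [0.738, -0.675, -0.001, 0.001]
ft_force: [0.2, -0.1, 0.2]
grip_width: 0.0877
grip_force: 0.0
```

```bash
python3 - <<'E'
from h import *
o=get_obs();print(o["eef_pos"],bed(o["eef_pos"]),o["ft_force"],o["joint_positions"])
im,d,P,K,M=cam("wrist");cv2.imwrite("pics/w8.png",im)
E
```

```text
[ 0.63087092 -0.04098565  0.12819129] [[-0.00141193 -0.04690877]] [ 0.21585518 -0.14110762  0.21153355] [ 2.43273628e-01  3.67028450e-01 -2.12995761e-01 -1.77600086e-04
 -9.93992487e-01 -1.54302052e-01]
```

View pics/w8.png

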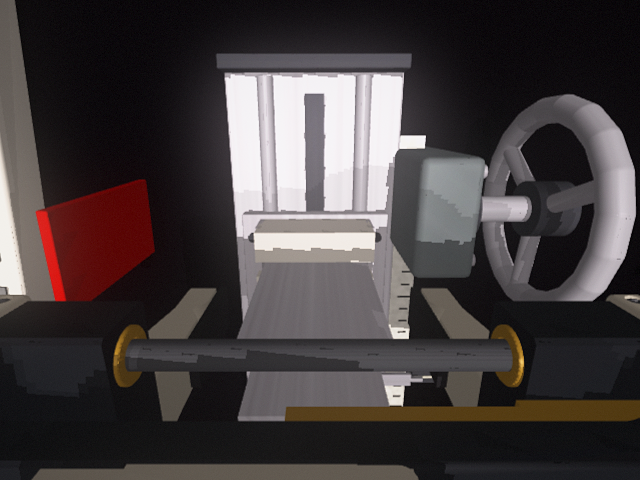

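The coupon is centred between the fingers (u≈315). I shift 2 mm, close and lift.

Emit:
step_arm:
  deltas: "0.05 -0.2 0.05 0 0 0 0; 0.05 -0.2 0.05 0 0 0 0.5; 0.05 -0.2 0.05 0 0 0 0.5; 0.05 -0.2 0.05 0 0 0 0.5; 0.05 -0.2 0.05 0 0 0 0.5"

```text
time: 21.75
eef_pos: [0.6326, -0.0428, 0.1305]
eef_rot: [0.738, -0.675, 0.0, -0.0]
ft_force: [-0.0, 0.2, 0.2]
grip_width: 0.0611
grip_force: 0.0
```

Emit:
step_arm:
  deltas: "0 0 0 0 0 0 0.5; 0 0 0.5 0 0 0 0.5; 0 0 2 0 0 0 0.5; 0 0 4 0 0 0 0.5; 0 0 7 0 0 0 0.5"

```text
time: 22.25
eef_pos: [0.6313, -0.0429, 0.1992]
eef_rot: [0.738, -0.675, -0.001, 0.001]
ft_force: [0.5, 0.1, -0.6]
grip_width: 0.0598
grip_force: 30.0
```

Emit:
step_arm:
  deltas: "0 0 3 0 0 0 0.5; 0 0 4.2 0 0 0 0.5; 0 0 4.2 0 0 0 0.5; 0 0 4.2 0 0 0 0.5; 0 0 4.2 0 0 0 0.5"

```text
time: 22.75
eef_pos: [0.6316, -0.0428, 0.2401]
eef_rot: [0.738, -0.675, -0.001, 0.001]
ft_force: [0.1, -0.1, -1.8]
grip_width: 0.0595
grip_force: 30.0
```

```bash
python3 - <<'E'
from h import *
o=get_obs();print(o["time"],o["eef_pos"],bed(o["eef_pos"]),o["ft_force"])
S=cam("side");P=S[2];e=o["eef_pos"]
s=(abs(P[...,0]-e[0])<.04)&(abs(P[...,1]-e[1])<.04)&(P[...,2]<e[2]-.005)&(P[...,2]>e[2]-.075)
q=P[s];print(len(q))
for h in np.arange(-.07,-.004,.01):
    k=abs(q[:,2]-e[2]-h)<.005; 
    if k.sum()>5: print(h.round(3),k.sum(),np.median(bed(q[k]),0).round(4))
E
```

```text
22.75 [ 0.63158802 -0.0428343   0.24008702] [[-0.00085702 -0.04881241]] [ 0.09962344 -0.09429809 -1.8310861 ]
544
-0.07 33 [-0.0102 -0.0536]
-0.06 82 [-0.002  -0.0548]
-0.05 78 [ 0.0009 -0.0552]
-0.04 86 [-0.0039 -0.0556]
-0.03 87 [ 0.0003 -0.0558]
-0.02 92 [-0.0061 -0.0558]
-0.01 86 [ 0.0005 -0.0565]
```

The coupon is held at 59.5 mm, leaning about 2° towards -y in the grip. I carry it to place 1.

Emit:
step_arm:
  deltas: "-2.2 -3.4 0 0 0 -0.014 0.5; -4.4 -6.8 0 0 0 -0.028 0.5; -6.7 -10.2 0 0 0 -0.042 0.5; -8.9 -13.6 0 0 0 -0.056 0.5; -11.1 -17 0 0 0 -0.069 0.5"

```text
time: 23.3
eef_pos: [0.52, -0.2139, 0.241]
eef_rot: [0.714, -0.7, -0.001, 0.001]
ft_force: [0.3, -1.0, -1.8]
grip_width: 0.0601
grip_force: 30.0
```

Emit:
step_arm:
  deltas: "-2.2 -3.4 0 0 0 0 0.5; -4.4 -6.8 -0.5 0 0 0 0.5; -6.7 -10.2 -2 0 0 0 0.5; -6.7 -10.2 -4.5 0 0 0 0.5; -6.7 -10.2 -4.5 0 0 0 0.5"

```text
time: 23.8
eef_pos: [0.4514, -0.3147, 0.1932]
eef_rot: [0.713, -0.701, -0.003, 0.001]
ft_force: [-0.6, 0.6, -1.9]
grip_width: 0.0598
grip_force: 30.0
```

Emit:
step_arm:
  deltas: "0 0 0 0.1 0.002 0 0.5; 0 0 0 0.21 0.003 0 0.5; 0 0 0 0.32 0.005 0 0.5; 0 0 0 0.32 0.005 0 0.5; 0 0 0 0.32 0.005 0 0.5"

```text
time: 24.3
eef_pos: [0.4548, -0.3154, 0.1966]
eef_rot: [0.705, -0.691, -0.113, -0.111]
ft_force: [-0.2, 0.1, -1.2]
grip_width: 0.0598
grip_force: 30.0
```

```bash
cat > rk.py <<'E'
from h import *
def rack():
    T=cam("top");im,P,K,M=T[0],T[2],T[3],T[4];Z=P[...,2];v,u=np.mgrid[:480,:640];gr=cv2.cvtColor(im,cv2.COLOR_BGR2GRAY)
    m=((u>350)&(u<510)&(v>240)&(v<350)&(gr>140)&(Z<.03)).astype(np.uint8)
    print("white px",m.sum(),"bbox",cv2.boundingRect(m))
    S=cam("side");im=S[0];K,M=S[3],S[4];gr=cv2.cvtColor(im,cv2.COLOR_BGR2GRAY)
    m=((gr>140)).astype(np.uint8);m[:300]=0;m[400:]=0;m[:,:200]=0;m[:,330:]=0
    c=max(cv2.findContours(m,cv2.RETR_EXTERNAL,cv2.CHAIN_APPROX_NONE)[0],key=cv2.contourArea)
    print("side rack",cv2.minAreaRect(onplane(K,M,c[:,0],.006)[:,:2].astype(np.float32)))
if __name__=="__main__":
    o=get_obs();print(o["time"],o["eef_pos"],o["eef_rot"],o["joint_positions"].round(2));rack()
    # compare with initial side
    z=np.load("side0.npz");g0=cv2.cvtColor(z["im"],cv2.COLOR_BGR2GRAY);S=cam("side");g=cv2.cvtColor(S[0],cv2.COLOR_BGR2GRAY)
    m=(g0>140).astype(np.uint8);m[:300]=0;m[400:]=0;m[:,:200]=0;m[:,330:]=0
    c=max(cv2.findContours(m,cv2.RETR_EXTERNAL,cv2.CHAIN_APPROX_NONE)[0],key=cv2.contourArea)
    print("side rack0",cv2.minAreaRect(onplane(z["K"],z["M"],c[:,0],.006)[:,:2].astype(np.float32)))
    cv2.imwrite("pics/s8.png",cv2.resize(S[0][225:400,200:330],(594,600*800//600*3//4),interpolation=cv2.INTER_CUBIC))
E
python3 rk.py
```

```text
24.3 [ 0.45480733 -0.31543382  0.19661067] [ 0.70473588 -0.69144987 -0.11335671 -0.11133135] [-0.46  0.32 -0.04 -0.29 -1.37  0.56]
white px 492 bbox (389, 278, 121, 72)
side rack ((0.4296989142894745, -0.37488776445388794), (0.05462087690830231, 0.06494984775781631), 2.075474500656128)
side rack0 ((0.4552132785320282, -0.31971073150634766), (0.10871072113513947, 0.1747884601354599), 0.8991110920906067)
```

View pics/s8.png

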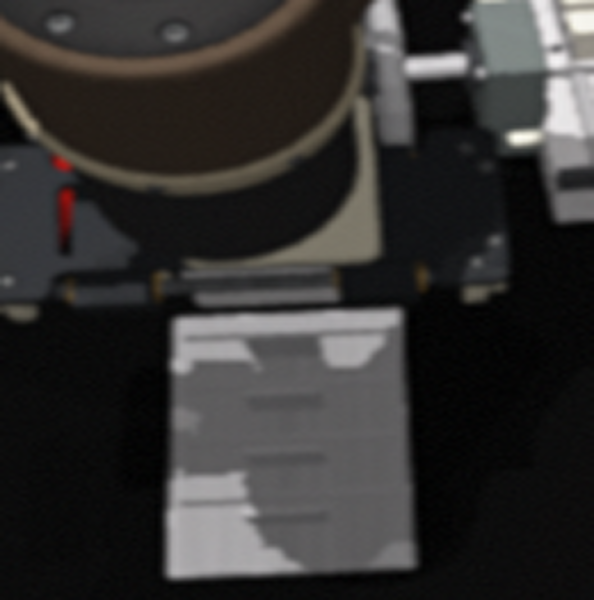

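The rack has not moved: its outline in the side view matches the first one. I lower along the tilted axis.

Emit:
step_arm:
  deltas: "0 1 -3 0 0 0 0.5; 0 2 -6 0 0 0 0.5; 0 2.8 -8.5 0 0 0 0.5; -0.05 3.3 -10 0 0 0 0.5; -0.05 3.6 -11 0 0 0 0.5"

```text
time: 24.95
eef_pos: [0.4537, -0.2773, 0.0866]
eef_rot: [0.706, -0.69, -0.114, -0.112]
ft_force: [0.6, 0.2, 0.1]
grip_width: 0.0596
grip_force: 30.0
```

Emit:
step_arm:
  deltas: "0 0.15 -0.5 0 0 0 0.5; 0 0.3 -0.9 0 0 0 0.5; 0 0.4 -1.2 0 0 0 0.5; 0 0.5 -1.5 0 0 0 0.5; 0 0.5 -1.5 0 0 0 0.5"

```text
time: 25.45
eef_pos: [0.454, -0.2739, 0.072]
eef_rot: [0.705, -0.691, -0.113, -0.112]
ft_force: [-1.2, 0.1, -1.7]
grip_width: 0.0601
grip_force: 30.0
```

```bash
python3 - <<'E'
from h import *
o=get_obs();print(o["time"],o["eef_pos"],o["ft_force"]);e=o["eef_pos"]
S=cam("side");P=S[2]
s=(abs(P[...,0]-.455)<.03)&(abs(P[...,1]-e[1])<.05)&(P[...,2]>.012)&(P[...,2]<.14);q=P[s]
for h in np.arange(.015,.14,.01):
    k=abs(q[:,2]-h)<.005
    if k.sum()>3: print(h.round(3),k.sum(),np.percentile(q[k,1],[10,50,90]).round(4))
cv2.imwrite("pics/s9.png",cv2.resize(S[0][260:400,200:330],(594,640*600//640),interpolation=cv2.INTER_CUBIC))
E
```

```text
25.45 [ 0.45397852 -0.27386762  0.07201487] [-1.20877579  0.10446361 -1.7477165 ]
0.015 52 [-0.3222 -0.2863 -0.2664]
0.025 35 [-0.3093 -0.2701 -0.2648]
0.035 23 [-0.3128 -0.2758 -0.2742]
0.045 20 [-0.3164 -0.3152 -0.2777]
0.055 10 [-0.3207 -0.3189 -0.3181]
0.065 17 [-0.3235 -0.3221 -0.2817]
0.075 19 [-0.3236 -0.2854 -0.2822]
0.135 10 [-0.3236 -0.3227 -0.3221]
```

Emit:
step_arm:
  deltas: "0 0 -0.05 0 0 0 0.5; 0 0 -0.1 0 0 0 0.5; 0 0 -0.1 0 0 0 0.5; 0 0 -0.1 0 0 0 0.5; 0 0 -0.1 0 0 0 0.5"

```text
time: 26.0
eef_pos: [0.454, -0.2739, 0.0711]
eef_rot: [0.705, -0.691, -0.113, -0.112]
ft_force: [-0.3, -0.3, -1.0]
grip_width: 0.0593
grip_force: 30.0
```

Emit:
step_arm:
  deltas: "0 0 -0.05 0 0 0 0.5; 0 0 -0.1 0 0 0 0.5; 0 0 -0.1 0 0 0 0.5; 0 0 -0.1 0 0 0 0.5; 0 0 -0.1 0 0 0 0.5"

```text
time: 26.5
eef_pos: [0.4541, -0.274, 0.0705]
eef_rot: [0.705, -0.691, -0.113, -0.112]
ft_force: [-0.6, 0.2, 5.9]
grip_width: 0.0596
grip_force: 30.0
```

Contact at the expected height, so I release and retreat along the axis.

Emit:
step_arm:
  deltas: "0 0 0 0 0 0 0.4; 0 0 0 0 0 0 0.2; 0 0 0 0 0 0 0; 0 0 0 0 0 0 0; 0 0 0 0 0 0 0"

```text
time: 27.0
eef_pos: [0.4539, -0.2738, 0.0698]
eef_rot: [0.705, -0.691, -0.113, -0.112]
ft_force: [-0.2, -0.3, 1.2]
grip_width: 0.0849
grip_force: 0.0
```

Emit:
step_arm:
  deltas: "0 -0.6 2 0 0 0 0; 0 -1.6 5 0 0 0 0; 0 -2.9 9 0 0 0 0; 0 -4.1 12.5 0 0 0 0; 0 -4.1 12.5 0 0 0 0"

```text
time: 27.5
eef_pos: [0.456, -0.3177, 0.2001]
eef_rot: [0.706, -0.691, -0.109, -0.112]
ft_force: [0.5, -0.9, -0.1]
grip_width: 0.0874
grip_force: 0.0
```

Emit:
step_arm:
  deltas: "0 4 3 -0.1 -0.002 0 0; 1 8 6 -0.21 -0.003 0 0; 3 11 6 -0.32 -0.005 0 0; 5 14 6 -0.32 -0.005 0 0; 7 17 6 -0.32 -0.005 0 0"

```text
time: 28.0
eef_pos: [0.5241, -0.1421, 0.2554]
eef_rot: [0.715, -0.699, 0.0, -0.0]
ft_force: [1.8, 0.1, -0.3]
grip_width: 0.0875
grip_force: 0.0
```

```bash
cat > chk.py <<'E'
from h import *
import sys
o=get_obs();print(o["time"],o["eef_pos"],o["eef_rot"])
S=cam("side");T=cam("top");np.savez("chk.npz",Ps=S[2],Pt=T[2],ims=S[0],imt=T[0])
g=cv2.cvtColor(S[0],cv2.COLOR_BGR2GRAY);m=(g>60).astype(np.uint8);m[:300]=0;m[400:]=0;m[:,:200]=0;m[:,330:]=0
m[S[2][...,2]>.02]=0
c=max(cv2.findContours(m,cv2.RETR_EXTERNAL,cv2.CHAIN_APPROX_NONE)[0],key=cv2.contourArea)
print("side rack",cv2.minAreaRect(onplane(S[3],S[4],c[:,0],.006)[:,:2].astype(np.float32)))
P=T[2].reshape(-1,3);P=P[(P[:,0]>.40)&(P[:,0]<.51)&(P[:,1]<-.2)&(P[:,1]>-.46)]
h,e=np.histogram(P[P[:,2]>.085][:,1],np.arange(-.45,-.2,.01));print("high pts y",[(round(e[i],2),int(h[i])) for i in range(len(h)) if h[i]])
a=cv2.resize(S[0][270:400,210:320],(500,590),interpolation=cv2.INTER_CUBIC);b=cv2.resize(T[0][255:345,375:490],(300,235),interpolation=cv2.INTER_CUBIC)
W=np.zeros((590,800,3),np.uint8);W[:,:500]=a;W[:235,500:]=b;cv2.imwrite(f"pics/{sys.argv[1]}.png",W)
E
python3 chk.py k1
```

```text
28.0 [ 0.52408904 -0.14212726  0.25535492] [ 7.15113507e-01 -6.99008166e-01  3.69937143e-04 -3.45722248e-04]
side rack ((0.45535778999328613, -0.3182203471660614), (0.11334296315908432, 0.1825016289949417), 0.9205986261367798)
high pts y [(np.float64(-0.3), 104), (np.float64(-0.29), 127)]
```

View pics/k1.png

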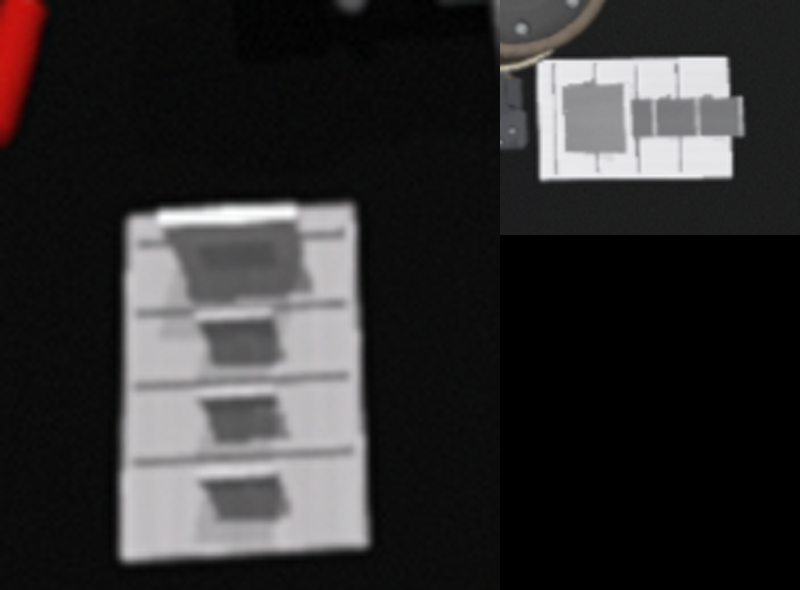

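The picture shows coupon 1 standing in place 1, leaning on its rest, with the rack unmoved. That used up the viewing allowance, so from here I check numerically. I refresh the other coupons' places and move above coupon 2.

Emit:
step_arm:
  deltas: "2.1 2.5 0 0 0 0.014 0; 4.2 5 0.3 0 0 0.028 0; 6.3 7.6 0.5 0 0 0.042 0; 8.4 10.2 0.5 0 0 0.056 0; 10.5 12.7 0.5 0 0 0.069 0"

```text
time: 28.6
eef_pos: [0.6295, -0.0171, 0.2597]
eef_rot: [0.738, -0.675, -0.0, 0.0]
ft_force: [0.1, 0.6, -0.6]
grip_width: 0.0879
grip_force: 0.0
```

```bash
cat > cp.py <<'E'
from h import *
def cpn(P):
    P=P.reshape(-1,3);P=P[~np.isnan(P[:,0])];b=bed(P)
    for c in(-.0495,-.0195,.0125,.0395):
        k=(abs(b[:,0])<.04)&(abs(b[:,1]-c)<.012)&(P[:,2]>.166)&(P[:,2]<.183)
        if k.sum()>8: print(c,k.sum(),np.percentile(b[k,0],[3,97]).round(4),"y",b[k,1].mean().round(4),"world",P[k,:2].mean(0).round(4))
if __name__=="__main__":
    cpn(np.load("chk.npz")["Pt"])
    o=get_obs();print(o["time"],o["eef_pos"],bed(o["eef_pos"]));print("wrist");cpn(cam("wrist")[2])
E
python3 cp.py
```

```text
-0.0195 32 [0.0068 0.0283] y -0.0236 world [ 0.6479 -0.0161]
0.0125 39 [0.0052 0.0301] y 0.0143 world [0.645  0.0217]
0.0395 22 [0.0156 0.03  ] y 0.0366 world [0.6478 0.0443]
28.6 [ 0.629486   -0.0170815   0.25966367] [[-0.00072909 -0.02297428]]
wrist
-0.0195 925 [-0.0283  0.0278] y -0.0208 world [ 0.6296 -0.0148]
0.0125 940 [-0.0281  0.0281] y 0.0163 world [0.6266 0.0221]
0.0395 848 [-0.0283  0.0275] y 0.0386 world [0.6243 0.0443]
```

Emit:
step_arm:
  deltas: "0 0.1 -3.5 0 0 0 0; 0 0.1 -7 0 0 0 0; 0 0.1 -10.5 0 0 0 0; 0 0.1 -12.9 0 0 0 0; 0 0.1 -12.9 0 0 0 0.2"

```text
time: 29.15
eef_pos: [0.6262, -0.0176, 0.1268]
eef_rot: [0.738, -0.675, -0.002, 0.003]
ft_force: [-0.0, -0.7, 0.2]
grip_width: 0.0839
grip_force: 0.0
```

Emit:
step_arm:
  deltas: "0 0 0 0 0 0 0.5; 0 0 0 0 0 0 0.5; 0 0 0 0 0 0 0.5; 0 0 0 0 0 0 0.5; 0 0 0 0 0 0 0.5"

```text
time: 29.65
eef_pos: [0.6299, -0.0168, 0.1327]
eef_rot: [0.738, -0.675, 0.001, -0.001]
ft_force: [-0.5, 0.5, 6.5]
grip_width: 0.0599
grip_force: 30.0
```

Emit:
step_arm:
  deltas: "0 0 0.5 0 0 0 0.5; 0 0 3 0 0 0 0.5; 0 0 6 0 0 0 0.5; 0 0 9 0 0 0 0.5; 0 0 11 0 0 0 0.5"

```text
time: 30.15
eef_pos: [0.6293, -0.0168, 0.2435]
eef_rot: [0.738, -0.675, 0.001, -0.001]
ft_force: [-0.0, -0.6, -0.1]
grip_width: 0.0599
grip_force: 30.0
```

Emit:
step_arm:
  deltas: "0 0 0 0 0 0 0.5; 0 0 0 0 0 0 0.5; 0 0 0 0 0 0 0.5; 0 0 0 0 0 0 0.5; 0 0 0 0 0 0 0.5"

```text
time: 30.65
eef_pos: [0.6286, -0.0169, 0.2401]
eef_rot: [0.738, -0.675, -0.0, 0.001]
ft_force: [-0.3, -0.5, -0.7]
grip_width: 0.0596
grip_force: 30.0
```

```bash
cat > held.py <<'E'
from h import *
o=get_obs();print(o["time"],o["eef_pos"],bed(o["eef_pos"]),o["ft_force"],o["grip_width"])
S=cam("side");P=S[2];e=o["eef_pos"];E=bed(e)[0]
b=(P[...,:2]-bo)@B
s=(abs(b[...,0]-E[0])<.027)&(abs(b[...,1]-E[1])<.02)&(P[...,2]<e[2]-.005)&(P[...,2]>e[2]-.075)
z=P[s][:,2]-e[2];y=b[s][:,1]-E[1]
a,c=np.polyfit(z,y,1);k=abs(y-a*z-c)<.003;a,c=np.polyfit(z[k],y[k],1)
print(k.sum(),"lean (top to +y) rad",a.round(4),"centre offset at TCP",(c+.003).round(4),"at bottom",(c+.003-.0665*a).round(4))
E
python3 held.py
```

```text
30.65 [ 0.62864468 -0.01692033  0.24011553] [[-0.00155336 -0.02274111]] [-0.31510503 -0.48674225 -0.72677838] 0.05963234313174338
465 lean (top to +y) rad 0.0018 centre offset at TCP 0.0006 at bottom 0.0005
```

```bash
python3 chk.py k2
```

```text
30.7 [ 0.62877997 -0.01690872  0.24031005] [ 7.37856051e-01 -6.74957806e-01 -3.44819540e-04  5.37502623e-04]
side rack ((0.45535778999328613, -0.3182203471660614), (0.11334296315908432, 0.1825016289949417), 0.9205986261367798)
high pts y [(np.float64(-0.3), 102), (np.float64(-0.29), 133)]
```

Emit:
step_arm:
  deltas: "-1.9 -3.8 0 0 0 -0.014 0.5; -3.9 -7.6 0 0 0 -0.028 0.5; -5.8 -11.4 0 0 0 -0.042 0.5; -7.7 -15.2 0 0 0 -0.056 0.5; -9.7 -19 0 0 0 -0.069 0.5"

```text
time: 31.3
eef_pos: [0.5312, -0.2081, 0.2411]
eef_rot: [0.714, -0.7, 0.0, -0.0]
ft_force: [-0.3, -0.4, -0.3]
grip_width: 0.0599
grip_force: 30.0
```

Emit:
step_arm:
  deltas: "-1.9 -3.8 0 0 0 0 0.5; -3.9 -7.6 0 0 0 0 0.5; -5.8 -11.4 -1 0 0 0 0.5; -7.7 -15.2 -3 0 0 0 0.5; -7.7 -15.2 -4.7 0 0 0 0.5"

```text
time: 31.8
eef_pos: [0.4526, -0.3622, 0.1933]
eef_rot: [0.713, -0.701, -0.0, 0.0]
ft_force: [-0.0, 0.6, -0.9]
grip_width: 0.0601
grip_force: 30.0
```

Emit:
step_arm:
  deltas: "0 0 0 0.11 0.002 0 0.5; 0 0 0 0.23 0.004 0 0.5; 0 0 0 0.345 0.006 0 0.5; 0 0 0 0.345 0.006 0 0.5; 0 0 0 0.345 0.006 0 0.5"

```text
time: 32.3
eef_pos: [0.4547, -0.3599, 0.193]
eef_rot: [0.703, -0.69, -0.123, -0.12]
ft_force: [-1.0, 0.5, -1.5]
grip_width: 0.0594
grip_force: 30.0
```

Emit:
step_arm:
  deltas: "0 1.1 -3 0 0 0 0.5; 0 2.2 -6 0 0 0 0.5; 0 3.1 -8.5 0 0 0 0.5; 0 3.7 -10 0 0 0 0.5; 0 4.05 -11 0 0 0 0.5"

```text
time: 32.8
eef_pos: [0.4547, -0.3168, 0.0835]
eef_rot: [0.704, -0.689, -0.122, -0.12]
ft_force: [1.1, -0.4, -0.8]
grip_width: 0.0597
grip_force: 30.0
```

Emit:
step_arm:
  deltas: "0 0.15 -0.4 0 0 0 0.5; 0 0.3 -0.8 0 0 0 0.5; 0 0.42 -1.2 0 0 0 0.5; 0 0.42 -1.2 0 0 0 0.5; 0 0.42 -1.2 0 0 0 0.5"

```text
time: 33.3
eef_pos: [0.4552, -0.3145, 0.0724]
eef_rot: [0.704, -0.69, -0.122, -0.121]
ft_force: [-0.1, -0.3, -1.0]
grip_width: 0.0596
grip_force: 30.0
```

Emit:
step_arm:
  deltas: "0 0 -0.05 0 0 0 0.5; 0 0 -0.1 0 0 0 0.5; 0 0 -0.1 0 0 0 0.5; 0 0 -0.1 0 0 0 0.5; 0 0 -0.1 0 0 0 0.5"

```text
time: 33.8
eef_pos: [0.4551, -0.3144, 0.0713]
eef_rot: [0.704, -0.69, -0.122, -0.12]
ft_force: [-0.2, -1.1, 2.0]
grip_width: 0.0601
grip_force: 30.0
```

Emit:
step_arm:
  deltas: "0 0 -0.05 0 0 0 0.5; 0 0 -0.05 0 0 0 0.5; 0 0 -0.05 0 0 0 0.3; 0 0 -0.05 0 0 0 0; 0 0 -0.05 0 0 0 0"

```text
time: 34.3
eef_pos: [0.4548, -0.3139, 0.0702]
eef_rot: [0.703, -0.69, -0.123, -0.12]
ft_force: [-0.5, 0.9, 0.3]
grip_width: 0.0724
grip_force: 0.0
```

Emit:
step_arm:
  deltas: "0 0 0 0 0 0 0; 0 0 0 0 0 0 0; 0 -0.7 2 0 0 0 0; 0 -1.8 5 0 0 0 0; 0 -3.3 9 0 0 0 0"

```text
time: 34.8
eef_pos: [0.4541, -0.3464, 0.1601]
eef_rot: [0.703, -0.69, -0.124, -0.12]
ft_force: [1.2, -1.0, 0.0]
grip_width: 0.0872
grip_force: 0.0
```

Emit:
step_arm:
  deltas: "0 -1.3 3.6 0 0 0 0; 0 2.5 6.5 -0.11 -0.002 0 0; 1 6.5 9 -0.23 -0.004 0 0; 3 10 9 -0.345 -0.006 0 0; 5 14 9 -0.345 -0.006 0 0"

```text
time: 35.3
eef_pos: [0.5045, -0.2047, 0.2521]
eef_rot: [0.715, -0.699, 0.003, 0.0]
ft_force: [1.2, 0.4, -0.3]
grip_width: 0.0874
grip_force: 0.0
```

Emit:
step_arm:
  deltas: "2 4 0 0 0 0 0; 4 8 0 0 0 0.03 0; 6 12 0 0 0 0.069 0; 6 12 0 0 0 0.069 0; 6 12 0 0 0 0.069 0"

```text
time: 35.8
eef_pos: [0.5652, -0.086, 0.2502]
eef_rot: [0.739, -0.674, -0.0, 0.0]
ft_force: [-0.8, -0.6, 0.3]
grip_width: 0.0877
grip_force: 0.0
```

```bash
python3 chk.py k3; python3 cp.py; python3 - <<'E'
from h import *
z=np.load("chk.npz")
# profiles of the coupons on the rack: y vs z at x~.455+-.025
for n in("Pt","Ps"):
    P=z[n].reshape(-1,3);P=P[(abs(P[:,0]-.455)<.027)&(P[:,1]<-.23)&(P[:,1]>-.42)]
    print(n,[(h,[ (round(float(e),3),int(c)) for c,e in zip(*np.histogram(P[abs(P[:,2]-h)<.005][:,1],np.arange(-.42,-.23,.006))) if c>3]) for h in(.03,.06,.09,.105)])
E
```

```text
35.8 [ 0.56515571 -0.08604206  0.25022381] [ 7.38540367e-01 -6.74209171e-01 -2.50747635e-04  2.39543440e-04]
side rack ((0.45535778999328613, -0.3182203471660614), (0.11334296315908432, 0.1825016289949417), 0.9205986261367798)
high pts y [(np.float64(-0.34), 87), (np.float64(-0.33), 148), (np.float64(-0.32), 8), (np.float64(-0.3), 102), (np.float64(-0.29), 131), (np.float64(-0.28), 1)]
35.9 [ 0.56463208 -0.08752461  0.25047675] [[-0.0714194  -0.08755865]]
wrist
0.0125 592 [-0.0291  0.0142] y 0.0163 world [0.6193 0.0215]
0.0395 886 [-0.0289  0.0276] y 0.0382 world [0.6245 0.0439]
Pt [(0.03, [(-0.39, 9), (-0.384, 25), (-0.27, 4), (-0.264, 44)]), (0.06, [(-0.396, 33), (-0.36, 33), (-0.354, 7), (-0.318, 19), (-0.312, 39), (-0.276, 47)]), (0.09, [(-0.33, 25), (-0.324, 42), (-0.288, 52), (-0.282, 6)]), (0.105, [(-0.342, 5), (-0.336, 47), (-0.33, 38), (-0.3, 17), (-0.294, 54), (-0.288, 9)])]
Ps [(0.03, [(-0.39, 6), (-0.354, 6), (-0.348, 5), (-0.312, 11), (-0.276, 10), (-0.27, 7)]), (0.06, [(-0.402, 7), (-0.36, 8), (-0.324, 16), (-0.318, 5), (-0.288, 13), (-0.282, 11)]), (0.09, [(-0.336, 4), (-0.33, 6), (-0.294, 24)]), (0.105, [(-0.342, 12), (-0.336, 82), (-0.3, 55), (-0.294, 22)])]
```

Coupon 2's profile on the rack is exactly 38 mm beyond coupon 1's, so it stands right. On to coupon 3.

Emit:
step_arm:
  deltas: "1.5 2.7 0 0 0 0 0; 3 5.4 0 0 0 0 0; 4.5 8 0 0 0 0 0; 6.1 10.7 0 0 0 0 0; 6.1 10.7 -2 0 0 0 0"

```text
time: 36.45
eef_pos: [0.6289, 0.0212, 0.2326]
eef_rot: [0.738, -0.675, 0.002, -0.002]
ft_force: [0.3, -0.5, 0.7]
grip_width: 0.0874
grip_force: 0.0
```

Emit:
step_arm:
  deltas: "0 0 -3 0 0 0 0; 0 0 -6 0 0 0 0; 0 0 -9 0 0 0 0; 0 0 -10 0 0 0 0; 0 0 -10 0 0 0 0"

```text
time: 36.95
eef_pos: [0.6252, 0.0186, 0.1294]
eef_rot: [0.737, -0.675, -0.001, 0.001]
ft_force: [-0.7, -0.6, -0.3]
grip_width: 0.0874
grip_force: 0.0
```

Emit:
step_arm:
  deltas: "0 0 0 0 0 0 0; 0 0 0 0 0 0 0.5; 0 0 0 0 0 0 0.5; 0 0 0 0 0 0 0.5; 0 0 0 0 0 0 0.5"

```text
time: 37.45
eef_pos: [0.6262, 0.02, 0.1311]
eef_rot: [0.738, -0.675, 0.0, -0.0]
ft_force: [0.9, -0.9, 0.7]
grip_width: 0.061
grip_force: 0.6
```

Emit:
step_arm:
  deltas: "0 0 0 0 0 0 0.5; 0 0 0 0 0 0 0.5; 0 0 2 0 0 0 0.5; 0 0 5 0 0 0 0.5; 0 0 8 0 0 0 0.5"

```text
time: 37.95
eef_pos: [0.6253, 0.0197, 0.2105]
eef_rot: [0.738, -0.675, -0.001, 0.001]
ft_force: [-0.1, -0.5, -0.5]
grip_width: 0.0596
grip_force: 30.0
```

Emit:
step_arm:
  deltas: "0 0 3 0 0 0 0.5; 0 0 3 0 0 0 0.5; 0 0 3 0 0 0 0.5; 0 0 3 0 0 0 0.5; 0 0 3 0 0 0 0.5"

```text
time: 38.45
eef_pos: [0.6253, 0.0197, 0.2391]
eef_rot: [0.738, -0.675, -0.001, 0.001]
ft_force: [-1.2, 0.3, -1.0]
grip_width: 0.0596
grip_force: 30.0
```

```bash
python3 held.py; python3 chk.py k4
```

```text
38.45 [0.62532129 0.01974063 0.23907219] [[-0.00170101  0.01406988]] [-1.15231106  0.28739588 -0.99996666] 0.05955885617632674
474 lean (top to +y) rad 0.0626 centre offset at TCP -0.0016 at bottom -0.0058
38.5 [0.62549476 0.01977581 0.2392493 ] [ 7.37852112e-01 -6.74961526e-01 -6.06707388e-04  9.11604690e-04]
side rack ((0.45535778999328613, -0.3182203471660614), (0.11334296315908432, 0.1825016289949417), 0.9205986261367798)
high pts y [(np.float64(-0.34), 84), (np.float64(-0.33), 148), (np.float64(-0.32), 7), (np.float64(-0.3), 105), (np.float64(-0.29), 125), (np.float64(-0.28), 1)]
```

Coupon 3 sits about 3.6° back in the grip with its bottom offset by -5.8 mm. I correct for that with a 0.40 rad tilt at place 3.

Emit:
step_arm:
  deltas: "-1.7 -4.2 0 0 0 -0.014 0.5; -3.4 -8.4 0 0 0 -0.028 0.5; -5.1 -12.6 0 0 0 -0.042 0.5; -6.8 -16.8 0 0 0 -0.056 0.5; -8.5 -21 0 0 0 -0.069 0.5"

```text
time: 39.1
eef_pos: [0.5401, -0.1916, 0.2405]
eef_rot: [0.714, -0.7, -0.0, 0.0]
ft_force: [1.0, -0.1, -2.2]
grip_width: 0.0599
grip_force: 30.0
```

Emit:
step_arm:
  deltas: "-1.7 -4.2 0 0 0 0 0.5; -3.4 -8.4 0 0 0 0 0.5; -5.1 -12.6 0 0 0 0 0.5; -6.8 -16.8 0 0 0 0 0.5; -8.5 -21.1 -2 0 0 0 0.5"

```text
time: 39.6
eef_pos: [0.4566, -0.4034, 0.2231]
eef_rot: [0.714, -0.7, 0.003, -0.0]
ft_force: [2.3, 0.1, -0.5]
grip_width: 0.0598
grip_force: 30.0
```

Emit:
step_arm:
  deltas: "0 0 -2.7 0.1 0.002 0 0.5; 0 0 -2.7 0.2 0.003 0 0.5; 0 0 -2.7 0.3 0.005 0 0.5; 0 0 -2.7 0.4 0.007 0 0.5; 0 0 -2.7 0.4 0.007 0 0.5"

```text
time: 40.1
eef_pos: [0.4553, -0.4027, 0.1909]
eef_rot: [0.698, -0.687, -0.144, -0.14]
ft_force: [-0.4, -0.1, -2.5]
grip_width: 0.0597
grip_force: 30.0
```

Emit:
step_arm:
  deltas: "0 0 0 0 0 0 0.5; 0 0 0 0 0 0 0.5; 0 0 0 0 0 0 0.5; 0 0 0 0 0 0 0.5; 0 0 0 0 0 0 0.5"

```text
time: 40.6
eef_pos: [0.4564, -0.4003, 0.1944]
eef_rot: [0.7, -0.686, -0.141, -0.139]
ft_force: [0.5, -0.5, -1.5]
grip_width: 0.0595
grip_force: 30.0
```

Emit:
step_arm:
  deltas: "0 1.2 -3 0 0 0 0.5; 0 2.4 -6 0 0 0 0.5; -0.1 3.4 -8.5 0 0 0 0.5; -0.1 4 -10 0 0 0 0.5; -0.1 4.4 -11 0 0 0 0.5"

```text
time: 41.1
eef_pos: [0.4576, -0.3625, 0.0909]
eef_rot: [0.703, -0.685, -0.135, -0.138]
ft_force: [-4.7, -11.1, 42.5]
grip_width: 0.0593
grip_force: 30.0
```

Emit:
step_arm:
  deltas: "0 0.15 -0.4 0 0 0 0.5; 0 0.3 -0.7 0 0 0 0.5; 0 0.5 -1.2 0 0 0 0.5; 0 0.5 -1.2 0 0 0 0.5; 0 0.5 -1.2 0 0 0 0.5"

```text
time: 41.6
eef_pos: [0.4554, -0.3517, 0.0727]
eef_rot: [0.7, -0.686, -0.141, -0.14]
ft_force: [-0.2, -0.5, -1.9]
grip_width: 0.0598
grip_force: 46.6
```

Emit:
step_arm:
  deltas: "0 0 -0.05 0 0 0 0.5; 0 0 -0.1 0 0 0 0.5; 0 0 -0.1 0 0 0 0.5; 0 0 -0.1 0 0 0 0.5; 0 0 -0.1 0 0 0 0.5"

```text
time: 42.1
eef_pos: [0.4551, -0.3518, 0.0703]
eef_rot: [0.7, -0.686, -0.142, -0.139]
ft_force: [-0.1, -0.2, -1.8]
grip_width: 0.0595
grip_force: 46.6
```

There was a knock on the way down: the steeper path grazed the top of rest 3. I assess the state before going on.

```bash
python3 chk.py k5; python3 - <<'E'
from h import *
z=np.load("chk.npz");e=get_obs()["eef_pos"]
for n in("Ps","Pt"):
    P=z[n].reshape(-1,3);P=P[(abs(P[:,0]-.455)<.028)&(P[:,1]<-.22)&(P[:,1]>-.44)]
    for h in(.015,.03,.045,.06,.075,.09,.105,.12): print(n,h,[ (round(float(y),3),int(c)) for c,y in zip(*np.histogram(P[abs(P[:,2]-h)<.005][:,1],np.arange(-.44,-.22,.004))) if c>2])
S=z["ims"];g=cv2.cvtColor(S,cv2.COLOR_BGR2GRAY);g0=cv2.cvtColor(np.load("side0.npz")["im"],cv2.COLOR_BGR2GRAY)
for r in(350,370,388): print(r,[int(np.abs(np.diff(a[r,225:305].astype(int))).argmax())+225 for a in(g0,g)],[ [int(np.where(a[r]>60)[0][np.where(a[r]>60)[0]>225][0])] for a in(g0,g)])
for c in(245,262,285): print(c,[int(np.where(a[380:400,c]>60)[0].max())+380 for a in(g0,g)])
E
```

```text
42.1 [ 0.45508621 -0.35177141  0.07033411] [ 0.69987448 -0.6860301  -0.14185629 -0.13933843]
side rack ((0.4558483362197876, -0.3838900923728943), (0.10989788919687271, 0.05020332336425781), 1.5189961194992065)
high pts y [(np.float64(-0.45), 537), (np.float64(-0.44), 721), (np.float64(-0.43), 536), (np.float64(-0.42), 220), (np.float64(-0.41), 158), (np.float64(-0.4), 94), (np.float64(-0.39), 1), (np.float64(-0.38), 3), (np.float64(-0.37), 33), (np.float64(-0.36), 104), (np.float64(-0.35), 145), (np.float64(-0.34), 218), (np.float64(-0.33), 293), (np.float64(-0.32), 380), (np.float64(-0.31), 469), (np.float64(-0.3), 587), (np.float64(-0.29), 685), (np.float64(-0.28), 605), (np.float64(-0.27), 614), (np.float64(-0.26), 677), (np.float64(-0.25), 644), (np.float64(-0.24), 578), (np.float64(-0.23), 508), (np.float64(-0.22), 408)]
Ps 0.015 [(-0.384, 5), (-0.364, 9)]
Ps 0.03 [(-0.388, 8)]
Ps 0.045 [(-0.396, 4), (-0.392, 5)]
Ps 0.06 [(-0.4, 6)]
Ps 0.075 [(-0.404, 10), (-0.4, 14)]
Ps 0.09 []
Ps 0.105 []
Ps 0.12 []
Pt 0.015 [(-0.264, 4), (-0.26, 31), (-0.256, 15), (-0.252, 9), (-0.248, 30), (-0.244, 4), (-0.24, 3)]
Pt 0.03 [(-0.268, 5), (-0.264, 35), (-0.26, 7)]
Pt 0.045 [(-0.272, 24), (-0.268, 30)]
Pt 0.06 [(-0.316, 4), (-0.312, 20), (-0.276, 35), (-0.272, 17)]
Pt 0.075 [(-0.32, 4), (-0.316, 10), (-0.284, 20), (-0.28, 42)]
Pt 0.09 [(-0.288, 35), (-0.284, 23)]
Pt 0.105 [(-0.3, 6), (-0.296, 18), (-0.292, 40), (-0.288, 13)]
Pt 0.12 []
350 [289, 285] [[237], [267]]
370 [290, 289] [[236], [233]]
388 [235, 290] [[236], [237]]
245 [393, 393]
262 [392, 391]
285 [390, 390]
```

Emit:
step_arm:
  deltas: "0 -0.7 2 0 0 0 0.5; 0 -1.5 4 0 0 0 0.5; 0 -2.2 6 0 0 0 0.5; 0 -2.9 8 0 0 0 0.5; 0 -3.6 10 0 0 0 0.5"

```text
time: 42.7
eef_pos: [0.455, -0.388, 0.1716]
eef_rot: [0.7, -0.686, -0.142, -0.139]
ft_force: [0.7, -1.1, -2.4]
grip_width: 0.0601
grip_force: 46.6
```

Emit:
step_arm:
  deltas: "0 -1.1 3 0 0 0 0.5; 0 -2.2 6 0 0 0 0.5; 0 -3 8 0 0 0 0.5; 0 -3 8 0 0 0 0.5; 0 -3 8 0 0 0 0.5"

```text
time: 43.2
eef_pos: [0.4551, -0.4177, 0.2506]
eef_rot: [0.7, -0.686, -0.141, -0.14]
ft_force: [-0.5, 0.0, -2.8]
grip_width: 0.0596
grip_force: 46.6
```

```bash
python3 chk.py k6; cat > held2.py <<'E'
from h import *
o=get_obs();e=o["eef_pos"];Rm=R.from_quat(o["eef_rot"]).as_matrix()
print(e,o["ft_force"],o["grip_width"])
for n in("side","top"):
    P=cam(n)[2];q=(P.reshape(-1,3)-e)@Rm   # tool coords: x ~ -y side, z along fingers
    s=(abs(q[:,1])<.027)&(abs(q[:,0])<.03)&(q[:,2]>.004)&(q[:,2]<.085)
    q=q[s]
    if len(q)<20: print(n,len(q));continue
    a,c=np.polyfit(q[:,2],q[:,0],1);k=abs(q[:,0]-a*q[:,2]-c)<.003
    if k.sum()>10: a,c=np.polyfit(q[k,2],q[k,0],1)
    print(n,k.sum(),"face x(tool) at TCP",c.round(4),"slope",a.round(4),"z range",np.percentile(q[k,2],[1,50,99]).round(4))
E
python3 held2.py
```

```text
43.2 [ 0.45511473 -0.41771977  0.25062833] [ 0.69977947 -0.68614779 -0.14138784 -0.13971179]
side rack ((0.4561736583709717, -0.3684101998806), (0.11308581382036209, 0.08069238811731339), 1.0175855159759521)
high pts y [(np.float64(-0.45), 116), (np.float64(-0.44), 10), (np.float64(-0.43), 45), (np.float64(-0.42), 104), (np.float64(-0.41), 193), (np.float64(-0.4), 293), (np.float64(-0.39), 374), (np.float64(-0.38), 456), (np.float64(-0.37), 550), (np.float64(-0.36), 657), (np.float64(-0.35), 728), (np.float64(-0.34), 909), (np.float64(-0.33), 969), (np.float64(-0.32), 877), (np.float64(-0.31), 934), (np.float64(-0.3), 985), (np.float64(-0.29), 908), (np.float64(-0.28), 687), (np.float64(-0.27), 576), (np.float64(-0.26), 447), (np.float64(-0.25), 328), (np.float64(-0.24), 180), (np.float64(-0.23), 28)]
[ 0.45481574 -0.41710258  0.24954813] [-0.06127378 -0.39255744 -2.40685148] 0.05974605107232984
side 0
top 0
```

The rack has not shifted (its edge is at -0.409 as before). I straighten the hand so the side camera can see the held coupon.

Emit:
step_arm:
  deltas: "0 0 0 -0.1 -0.002 0 0.5; 0 0 0 -0.2 -0.003 0 0.5; 0 0 0 -0.3 -0.005 0 0.5; 0 0 0 -0.4 -0.007 0 0.5; 0 0 0 -0.4 -0.007 0 0.5"

```text
time: 43.9
eef_pos: [0.4542, -0.4152, 0.2505]
eef_rot: [0.715, -0.699, 0.0, 0.001]
ft_force: [1.0, 0.4, -1.5]
grip_width: 0.0598
grip_force: 46.6
```

Emit:
step_arm:
  deltas: "0 0 0 0 0 0 0.5; 0 0 0 0 0 0 0.5; 0 0 0 0 0 0 0.5; 0 0 0 0 0 0 0.5; 0 0 0 0 0 0 0.5"

```text
time: 44.4
eef_pos: [0.455, -0.4184, 0.2503]
eef_rot: [0.714, -0.7, -0.0, -0.0]
ft_force: [-0.7, -0.1, -1.1]
grip_width: 0.0594
grip_force: 46.6
```

```bash
python3 held2.py; python3 - <<'E'
from h import *
im,d,P,K,M=cam("wrist");o=get_obs();e=o["eef_pos"];Rm=R.from_quat(o["eef_rot"]).as_matrix();q=(P-e)@Rm
# what lies on the coupon's camera-side face between the fingers
s=(abs(q[...,1])<.025)&(abs(q[...,0])<.03)&(q[...,2]>-.06)&(q[...,2]<.1);v,u=np.where(s)
print(s.sum(),(v.min(),v.max(),u.min(),u.max()) if s.any() else "")
k=q[s]
for h in np.arange(-.06,.1,.01):
    m=abs(k[:,2]-h)<.005
    if m.sum()>5: print(h.round(3),m.sum(),np.percentile(k[m,0],[5,50,95]).round(4))
E
```

```text
[ 0.45501367 -0.41837458  0.25028767] [-0.71855625 -0.08966739 -1.1330519 ] 0.059387078654691706
side 171 face x(tool) at TCP 0.0023 slope 0.1415 z range [0.0041 0.0103 0.0182]
top 0
10616 (np.int64(283), np.int64(406), np.int64(247), np.int64(390))
-0.06 14 [-0.0106 -0.0103 -0.0101]
-0.05 3162 [-0.0117 -0.0105 -0.0091]
-0.04 1590 [-0.01   -0.0089 -0.008 ]
-0.02 1432 [-0.0049 -0.0039 -0.0028]
-0.01 1642 [-0.0033 -0.0021 -0.0008]
0.0 1422 [-0.0013 -0.      0.0013]
0.01 1215 [0.0008 0.0021 0.0033]
0.02 139 [0.0024 0.0031 0.0037]
```

The knock slid coupon 3 about 47 mm up between the pads and tilted it about 0.2 rad. I'll stand it back in an empty groove and regrip it. First I look for the empty grooves.

Emit:
step_arm:
  deltas: "1.8 3.3 0.5 0 0 0.014 0.5; 3.5 6.7 1 0 0 0.028 0.5; 5.3 10 1.5 0 0 0.042 0.5; 7.1 13.3 2 0 0 0.056 0.5; 8.9 16.7 2 0 0 0.069 0.5"

```text
time: 45.05
eef_pos: [0.545, -0.2497, 0.2717]
eef_rot: [0.738, -0.675, 0.001, -0.0]
ft_force: [0.4, 0.1, -1.5]
grip_width: 0.0593
grip_force: 46.6
```

Emit:
step_arm:
  deltas: "1.8 3.3 0 0 0 0 0.5; 3.5 6.7 0 0 0 0 0.5; 5.3 10 0 0 0 0 0.5; 7.1 13.3 0 0 0 0 0.5; 8.8 16.7 0 0 0 0 0.5"

```text
time: 45.55
eef_pos: [0.6328, -0.0824, 0.2708]
eef_rot: [0.738, -0.675, 0.0, -0.0]
ft_force: [0.8, -1.0, -0.8]
grip_width: 0.0599
grip_force: 46.6
```

Emit:
step_arm:
  deltas: "0 0 0 0 0 0 0.5; 0 0 0 0 0 0 0.5; 0 0 0 0 0 0 0.5; 0 0 0 0 0 0 0.5; 0 0 0 0 0 0 0.5"

```text
time: 46.05
eef_pos: [0.6318, -0.0847, 0.271]
eef_rot: [0.737, -0.675, 0.0, -0.0]
ft_force: [0.4, 0.9, -1.2]
grip_width: 0.0597
grip_force: 46.6
```

```bash
python3 - <<'E'
from h import *
o=get_obs();e=o["eef_pos"];im,d,P,K,M=cam("wrist");Rm=R.from_quat(o["eef_rot"]).as_matrix();q=(P-e)@Rm
np.savez("w10.npz",P=P,im=im,e=e);print(e,bed(e),o["grip_width"],o["time"])
b=(P[...,:2]-bo)@B;v,u=np.mgrid[:480,:640]
s=(abs(b[...,0])<.025)&(b[...,1]>-.12)&(b[...,1]<.04)&(P[...,2]<.15)&(v<300)
y,z=b[s][:,1],P[s][:,2];ed=np.arange(-.12,.04,.002);i=np.digitize(y,ed)
print([(round(float(ed[k-1]+.001)*1000),round(float(np.median(z[i==k])*1000))) for k in range(1,len(ed)) if (i==k).sum()>5])
s=(abs(q[...,1])<.025)&(abs(q[...,0])<.03)&(q[...,2]>-.06)&(q[...,2]<.06);k=q[s]
for h in np.arange(-.05,.06,.01):
    m=abs(k[:,2]-h)<.005
    if m.sum()>5: print(h.round(3),m.sum(),np.median(k[m,0]).round(4))
for w in(-.02,0,.02):
    m=abs(k[:,1]-w)<.004; print("bottom at",w,np.percentile(k[m,2],99.5).round(4))
T=cam("top");b=(T[2][...,:2]-bo)@B;s=(b[...,0]>0.01)&(b[...,0]<.04)&(b[...,1]>-.12)&(b[...,1]<.05)&(T[2][...,2]<.13)
y,z=b[s][:,1],T[2][s][:,2];i=np.digitize(y,ed);print("top",[(round(float(ed[k-1]+.001)*1000),round(float(np.median(z[i==k])*1000))) for k in range(1,len(ed)) if (i==k).sum()>2])
E
```

```text
[ 0.6318371  -0.08471833  0.27099471] [[-0.00422289 -0.09056171]] 0.059708159939142864 46.05
[(-119, 46), (-117, 46), (-115, 45), (-113, 45), (-111, 46), (-109, 46), (-107, 46), (-105, 45), (-103, 46), (-101, 46), (-99, 45), (-97, 45), (-95, 46), (-93, 45), (-91, 46), (-89, 45), (-87, 46), (-85, 46), (-83, 46), (-81, 45), (-79, 45), (-77, 46), (-75, 52), (-73, 59), (-71, 79), (-69, 91), (-67, 91), (-65, 91), (-63, 91), (-61, 91), (-59, 91), (-57, 91), (-55, 91), (-45, 80), (-43, 91), (-41, 91), (-39, 91), (-37, 91), (-35, 91), (-33, 91), (-31, 91), (-29, 91), (-27, 91), (-25, 91), (-23, 90), (-15, 75)]
-0.05 3183 -0.0105
-0.04 1560 -0.009
-0.02 1440 -0.004
-0.01 1657 -0.0022
0.0 1407 -0.0
0.01 1222 0.002
0.02 128 0.0031
bottom at -0.02 0.0157
bottom at 0 0.0155
bottom at 0.02 0.0161
top [(-59, 90), (-57, 79), (-55, 64), (-53, 63), (-51, 65), (-49, 65), (-47, 92), (-45, 92), (-43, 92), (-41, 93), (-39, 93), (-37, 91), (-35, 95), (-33, 92), (-31, 92), (-29, 95), (-27, 92), (-25, 66), (-23, 65), (-21, 66), (-19, 64), (-17, 89), (-15, 92), (-13, 93), (-11, 92), (-9, 94), (-7, 91), (-5, 92), (-3, 91), (-1, 93), (1, 93), (3, 93), (5, 66), (7, 65), (9, 65), (11, 66), (13, 92), (15, 93), (17, 92), (19, 93), (21, 93), (23, 92), (25, 92), (27, 93), (29, 91), (31, 94), (33, 93), (35, 107)]
```

The fixed cameras put the empty grooves at bed y -0.052, -0.022 and 0.008, and the wrist camera about 2 mm more. I bring the coupon vertical over groove 1 and feel it in.

Emit:
step_arm:
  deltas: "0 1.2 -2.5 0.07 0.006 0 0.5; 0 2.4 -5 0.14 0.012 0 0.5; 0 3.75 -8 0.204 0.018 0 0.5; 0 3.75 -12 0.204 0.018 0 0.5; 0 3.75 -14 0.204 0.018 0 0.5"

```text
time: 46.65
eef_pos: [0.6306, -0.0469, 0.1274]
eef_rot: [0.733, -0.672, -0.077, -0.068]
ft_force: [-0.5, 1.1, -1.1]
grip_width: 0.0595
grip_force: 46.6
```

Emit:
step_arm:
  deltas: "0 0 0 0 0 0 0.5; 0 0 0 0 0 0 0.5; 0 0 -1 0 0 0 0.5; 0 0 -1.5 0 0 0 0.5; 0 0 -1.5 0 0 0 0.5"

```text
time: 47.15
eef_pos: [0.6319, -0.0462, 0.1155]
eef_rot: [0.734, -0.671, -0.076, -0.069]
ft_force: [-0.5, -0.5, -2.3]
grip_width: 0.0595
grip_force: 46.6
```

```bash
python3 - <<'E'
from h import *
o=get_obs();e=o["eef_pos"];print(e,bed(e),o["ft_force"],R.from_quat(o["eef_rot"]).as_matrix().round(3).tolist())
S=cam("side");P=S[2];b=(P[...,:2]-bo)@B
s=(abs(b[...,0])<.028)&(b[...,1]>-.1)&(b[...,1]<.01)&(P[...,2]>.085)&(P[...,2]<.16)
for h in np.arange(.09,.13,.005):
    m=s&(abs(P[...,2]-h)<.0025)
    if m.sum()>4: print(h.round(3),m.sum(),np.percentile(b[m][:,1],[10,50,90]).round(4))
E
```

```text
[ 0.6318641  -0.04621376  0.11548948] [[-0.00087357 -0.05220308]] [-0.48695725 -0.51939316 -2.2631416 ] [[0.087, -0.996, -0.018], [-0.975, -0.089, 0.203], [-0.204, 0.0, -0.979]]
0.09 144 [-0.0741 -0.0661 -0.0564]
0.095 19 [-0.0729 -0.0646 -0.0528]
0.1 28 [-0.055  -0.0541 -0.0524]
0.105 34 [-0.0565 -0.0541 -0.0527]
0.11 36 [-0.0565 -0.054  -0.0523]
0.115 26 [-0.056  -0.0546 -0.0527]
0.12 34 [-0.0561 -0.0546 -0.0532]
0.125 35 [-0.0562 -0.0544 -0.0527]
0.13 21 [-0.0561 -0.0548 -0.0529]
```

The side camera shows the coupon upright at y -0.051 against groove -0.052. I shift 0.8 mm and lower by feel.

Emit:
step_arm:
  deltas: "0 -0.08 0 0 0 0 0.5; 0 -0.08 -0.4 0 0 0 0.5; 0 -0.08 -0.6 0 0 0 0.5; 0 -0.08 -0.8 0 0 0 0.5; 0 -0.08 -0.9 0 0 0 0.5"

```text
time: 47.7
eef_pos: [0.632, -0.0471, 0.1063]
eef_rot: [0.734, -0.671, -0.076, -0.069]
ft_force: [-0.3, 0.3, -0.2]
grip_width: 0.0597
grip_force: 46.6
```

Emit:
step_arm:
  deltas: "0 0 -0.05 0 0 0 0.5; 0 0 -0.1 0 0 0 0.5; 0 0 -0.15 0 0 0 0.5; 0 0 -0.2 0 0 0 0.5; 0 0 -0.2 0 0 0 0.5"

```text
time: 48.2
eef_pos: [0.6321, -0.0471, 0.1047]
eef_rot: [0.734, -0.671, -0.075, -0.069]
ft_force: [-0.1, 0.9, -1.6]
grip_width: 0.0598
grip_force: 46.6
```

Emit:
step_arm:
  deltas: "0 0 -0.1 0 0 0 0.5; 0 0 -0.2 0 0 0 0.5; 0 0 -0.3 0 0 0 0.5; 0 0 -0.4 0 0 0 0.5; 0 0 -0.4 0 0 0 0.5"

```text
time: 48.7
eef_pos: [0.632, -0.0471, 0.1005]
eef_rot: [0.734, -0.671, -0.075, -0.069]
ft_force: [-0.3, 0.8, -1.0]
grip_width: 0.0599
grip_force: 46.6
```

Emit:
step_arm:
  deltas: "0 0 -0.1 0 0 0 0.5; 0 0 -0.2 0 0 0 0.5; 0 0 -0.2 0 0 0 0.5; 0 0 -0.2 0 0 0 0.5; 0 0 -0.2 0 0 0 0.5"

```text
time: 49.2
eef_pos: [0.6322, -0.0471, 0.0987]
eef_rot: [0.734, -0.671, -0.075, -0.069]
ft_force: [-1.1, 0.0, -0.3]
grip_width: 0.0598
grip_force: 46.6
```

Emit:
step_arm:
  deltas: "0 0 0 0 0 0 0.3; 0 0 0 0 0 0 0.29; 0 0 0 0 0 0 0.28; 0 0 0 0 0 0 0.27; 0 0 0 0 0 0 0.25"

```text
time: 49.7
eef_pos: [0.6322, -0.0471, 0.0988]
eef_rot: [0.734, -0.671, -0.075, -0.069]
ft_force: [0.1, 0.0, -0.2]
grip_width: 0.0649
grip_force: 0.0
```

Emit:
step_arm:
  deltas: "0 0 0 0 0 0 0; 0 0 0 0 0 0 0; 0 0 0 0 0 0 0; 0 0 0 0 0 0 0; 0 0 0 0 0 0 0"

```text
time: 50.2
eef_pos: [0.6409, -0.0465, 0.0999]
eef_rot: [0.734, -0.671, -0.069, -0.075]
ft_force: [22.7, 1.0, -14.8]
grip_width: 0.0873
grip_force: 11.6
```

Emit:
step_arm:
  deltas: "0 -0.4 2 0 0 0 0; 0 -1 5 0 0 0 0; 0 -1.8 9 0 0 0 0; 0 -2.5 12.5 0 0 0 0; 0 -3.2 15.5 0 0 0 0"

```text
time: 50.7
eef_pos: [0.6323, -0.0795, 0.256]
eef_rot: [0.734, -0.671, -0.075, -0.069]
ft_force: [0.7, 0.5, -0.7]
grip_width: 0.0875
grip_force: 0.0
```

Emit:
step_arm:
  deltas: "0 0 0 -0.1 -0.009 0 0; 0 0 0 -0.204 -0.018 0 0; 0 0 0 -0.204 -0.018 0 0; 0 0 0 -0.204 -0.018 0 0; 0 0 0 -0.204 -0.018 0 0"

```text
time: 51.2
eef_pos: [0.6322, -0.0791, 0.2537]
eef_rot: [0.738, -0.675, -0.0, -0.0]
ft_force: [-0.4, 0.0, -0.6]
grip_width: 0.0875
grip_force: 0.0
```

```bash
python3 - <<'E'
from h import *
from cp import cpn
o=get_obs();print(o["time"],o["eef_pos"],bed(o["eef_pos"]),o["eef_rot"].round(3),o["grip_width"])
for n in("wrist","side","top"):
    print(n);P=cam(n)[2];cpn(P)
    b=(P[...,:2]-bo)@B
    if n!="top":
        for h in np.arange(.1,.18,.01):
            m=(abs(b[...,0])<.027)&(b[...,1]>-.08)&(b[...,1]<-.02)&(abs(P[...,2]-h)<.004)
            if m.sum()>4: print(h.round(3),m.sum(),np.median(b[m][:,1]).round(4))
E
```

```text
51.2 [ 0.63216237 -0.07912241  0.25366984] [[-0.00341598 -0.08501473]] [ 0.738 -0.675 -0.    -0.   ] 0.08747213410261684
wrist
-0.0495 917 [-0.0286  0.027 ] y -0.0519 world [ 0.632  -0.0459]
0.0395 896 [-0.0284  0.0276] y 0.0383 world [0.6245 0.044 ]
0.1 181 -0.0536
0.11 194 -0.0536
0.12 221 -0.0536
0.13 235 -0.0537
0.14 251 -0.0536
0.15 281 -0.0537
0.16 308 -0.0537
0.17 800 -0.0525
side
-0.0495 92 [-0.029   0.0268] y -0.054 world [ 0.6321 -0.048 ]
0.0395 84 [-0.0208  0.0276] y 0.0359 world [0.6293 0.042 ]
0.1 56 -0.0555
0.11 51 -0.0555
0.12 57 -0.056
0.13 49 -0.0554
0.14 59 -0.0554
0.15 56 -0.0552
0.16 56 -0.0553
0.17 76 -0.0543
top
-0.0495 31 [-0.0266  0.0073] y -0.0519 world [ 0.6226 -0.0467]
0.0395 74 [-0.0288  0.0203] y 0.0367 world [0.6214 0.0421]
```

Coupon 3 stands upright and fully seated in groove 1. I regrip it at the normal height.

Emit:
step_arm:
  deltas: "0 1.7 0 0 0 0 0; -0.05 3.35 -1 0 0 0 0; -0.05 3.35 -4 0 0 0 0; -0.05 3.35 -8 0 0 0 0; -0.05 3.35 -11 0 0 0 0"

```text
time: 51.85
eef_pos: [0.6305, -0.0444, 0.141]
eef_rot: [0.738, -0.675, -0.001, 0.0]
ft_force: [-0.4, 0.6, -0.9]
grip_width: 0.0876
grip_force: 0.0
```

Emit:
step_arm:
  deltas: "0 0 -1.3 0 0 0 0; 0 0 -1.3 0 0 0 0; 0 0 -1.3 0 0 0 0; 0 0 -1.3 0 0 0 0.3; 0 0 -1.3 0 0 0 0.5"

```text
time: 52.35
eef_pos: [0.6325, -0.0455, 0.1324]
eef_rot: [0.738, -0.675, 0.001, -0.001]
ft_force: [-0.2, 1.4, 0.1]
grip_width: 0.0765
grip_force: 0.0
```

Emit:
step_arm:
  deltas: "0 0 0 0 0 0 0.5; 0 0 0 0 0 0 0.5; 0 0 0 0 0 0 0.5; 0 0 0 0 0 0 0.5; 0 0 0 0 0 0 0.5"

```text
time: 52.85
eef_pos: [0.6319, -0.0457, 0.1312]
eef_rot: [0.738, -0.675, 0.0, -0.0]
ft_force: [-0.2, -0.5, 5.4]
grip_width: 0.06
grip_force: 30.0
```

Emit:
step_arm:
  deltas: "0 0 1 0 0 0 0.5; 0 0 4 0 0 0 0.5; 0 0 7 0 0 0 0.5; 0 0 10 0 0 0 0.5; 0 0 11 0 0 0 0.5"

```text
time: 53.35
eef_pos: [0.6328, -0.0457, 0.2445]
eef_rot: [0.738, -0.675, 0.002, -0.002]
ft_force: [1.0, 0.6, -0.9]
grip_width: 0.0593
grip_force: 30.0
```

Emit:
step_arm:
  deltas: "0 0 0 0 0 0 0.5; 0 0 0 0 0 0 0.5; 0 0 0 0 0 0 0.5; 0 0 0 0 0 0 0.5; 0 0 0 0 0 0 0.5"

```text
time: 53.85
eef_pos: [0.6313, -0.0457, 0.2397]
eef_rot: [0.738, -0.675, -0.001, 0.001]
ft_force: [0.1, -0.0, -1.1]
grip_width: 0.0598
grip_force: 30.0
```

```bash
python3 held.py; python3 chk.py k7; python3 - <<'E'
from h import *
z=np.load("chk.npz")
for n in("Pt",):
    P=z[n].reshape(-1,3);P=P[(P[:,0]>.475)&(P[:,0]<.505)&(P[:,1]<-.22)&(P[:,1]>-.44)]
    print("strips y",[ (round(float(y),3),int(c)) for c,y in zip(*np.histogram(P[(P[:,2]>.0095)&(P[:,2]<.02)][:,1],np.arange(-.44,-.22,.003))) if c>2])
    P=z[n].reshape(-1,3);P=P[(abs(P[:,0]-.455)<.015)&(P[:,1]<-.22)&(P[:,1]>-.44)]
    for h in(.03,.04,.05,.06,.09,.105): print(h,[ (round(float(y),3),int(c)) for c,y in zip(*np.histogram(P[abs(P[:,2]-h)<.004][:,1],np.arange(-.44,-.22,.003))) if c>2])
E
```

```text
53.85 [ 0.63132937 -0.04565367  0.23968288] [[-0.00135798 -0.05159894]] [ 0.14132594 -0.03874167 -1.09718325] 0.05981210523850603
473 lean (top to +y) rad -0.0021 centre offset at TCP -0.0008 at bottom -0.0006
53.9 [ 0.63144355 -0.04564566  0.23994438] [ 7.37859383e-01 -6.74954192e-01 -3.68546496e-04  4.83177378e-04]
side rack ((0.4618613123893738, -0.30237531661987305), (0.11343305557966232, 0.18429210782051086), 1.1531890630722046)
high pts y [(np.float64(-0.33), 16), (np.float64(-0.32), 153), (np.float64(-0.31), 75), (np.float64(-0.29), 30), (np.float64(-0.28), 155), (np.float64(-0.27), 45)]
strips y [(-0.383, 3), (-0.371, 4), (-0.368, 4), (-0.359, 3), (-0.35, 3), (-0.347, 10), (-0.344, 10), (-0.308, 7), (-0.299, 3), (-0.272, 4), (-0.269, 5), (-0.26, 3), (-0.251, 4), (-0.245, 6), (-0.242, 9), (-0.236, 8), (-0.233, 17), (-0.224, 6)]
0.03 [(-0.371, 7), (-0.368, 11), (-0.248, 18)]
0.04 [(-0.374, 11), (-0.371, 9), (-0.338, 5), (-0.254, 6), (-0.251, 14)]
0.05 [(-0.38, 6), (-0.377, 6), (-0.374, 6), (-0.341, 7), (-0.338, 17), (-0.296, 5), (-0.257, 15), (-0.254, 3)]
0.06 [(-0.383, 7), (-0.38, 16), (-0.377, 4), (-0.344, 11), (-0.341, 6), (-0.299, 16), (-0.296, 10), (-0.293, 4), (-0.26, 18), (-0.257, 5)]
0.09 [(-0.311, 12), (-0.308, 19), (-0.272, 12), (-0.269, 12)]
0.105 [(-0.323, 6), (-0.32, 7), (-0.317, 13), (-0.314, 11), (-0.284, 5), (-0.281, 4), (-0.278, 11), (-0.275, 11)]
```

The check paid off: the rack has been knocked by (+6.5, +15.8) mm and +0.2°, with the coupons still standing. I use the shifted place 3.

Emit:
step_arm:
  deltas: "-1.9 -3.7 0 0 0 -0.014 0.5; -3.8 -7.4 0 0 0 -0.028 0.5; -5.6 -11.1 0 0 0 -0.042 0.5; -7.5 -14.8 0 0 0 -0.056 0.5; -9.4 -18.5 0 0 0 -0.066 0.5"

```text
time: 54.5
eef_pos: [0.5368, -0.2319, 0.2409]
eef_rot: [0.715, -0.699, 0.0, -0.0]
ft_force: [0.7, -0.5, -1.1]
grip_width: 0.0597
grip_force: 30.0
```

Emit:
step_arm:
  deltas: "-1.9 -3.7 0 0 0 0 0.5; -3.8 -7.4 0 0 0 0 0.5; -5.6 -11.1 -1 0 0 0 0.5; -7.5 -14.9 -3 0 0 0 0.5; -7.5 -14.9 -4.6 0 0 0 0.5"

```text
time: 55.0
eef_pos: [0.4602, -0.383, 0.1939]
eef_rot: [0.714, -0.7, -0.0, 0.0]
ft_force: [-0.0, 0.7, -1.6]
grip_width: 0.0597
grip_force: 30.0
```

Emit:
step_arm:
  deltas: "0 0 0 0.11 0.002 0 0.5; 0 0 0 0.23 0.004 0 0.5; 0 0 0 0.345 0.007 0 0.5; 0 0 0 0.345 0.007 0 0.5; 0 0 0 0.345 0.007 0 0.5"

```text
time: 55.5
eef_pos: [0.4623, -0.3807, 0.1936]
eef_rot: [0.704, -0.689, -0.123, -0.12]
ft_force: [0.2, -0.2, -1.4]
grip_width: 0.0599
grip_force: 30.0
```

Emit:
step_arm:
  deltas: "0 0 0 0 0 0 0.5; 0 0 0 0 0 0 0.5; 0 0 0 0 0 0 0.5; 0 0 0 0 0 0 0.5; 0 0 0 0 0 0 0.5"

```text
time: 56.0
eef_pos: [0.4628, -0.3792, 0.1951]
eef_rot: [0.705, -0.688, -0.122, -0.12]
ft_force: [0.5, 0.8, -1.7]
grip_width: 0.0597
grip_force: 30.0
```

Emit:
step_arm:
  deltas: "0 0.6 -2 0 0 0 0.5; 0 1.2 -4 0 0 0 0.5; 0 1.8 -5.5 0 0 0 0.5; -0.1 2.2 -6.5 0 0 0 0.5; -0.1 2.5 -7.3 0 0 0 0.5"

```text
time: 56.5
eef_pos: [0.4615, -0.3543, 0.1212]
eef_rot: [0.705, -0.688, -0.123, -0.12]
ft_force: [-0.5, -0.7, -1.2]
grip_width: 0.0595
grip_force: 30.0
```

Emit:
step_arm:
  deltas: "0 0.3 -1 0 0 0 0.5; 0 0.7 -2 0 0 0 0.5; 0 1.05 -3 0 0 0 0.5; 0 1.4 -4 0 0 0 0.5; 0 1.4 -4 0 0 0 0.5"

```text
time: 57.0
eef_pos: [0.4609, -0.3396, 0.0801]
eef_rot: [0.704, -0.689, -0.124, -0.12]
ft_force: [-0.4, -0.0, -1.2]
grip_width: 0.0594
grip_force: 30.0
```

Emit:
step_arm:
  deltas: "0 0.1 -0.3 0 0 0 0.5; 0 0.25 -0.7 0 0 0 0.5; 0 0.38 -1 0 0 0 0.5; 0 0.38 -1 0 0 0 0.5; 0 0.38 -1 0 0 0 0.5"

```text
time: 57.5
eef_pos: [0.4617, -0.3369, 0.0718]
eef_rot: [0.705, -0.689, -0.122, -0.12]
ft_force: [0.4, 0.2, -1.7]
grip_width: 0.0595
grip_force: 30.0
```

Emit:
step_arm:
  deltas: "0 0 -0.05 0 0 0 0.5; 0 0 -0.1 0 0 0 0.5; 0 0 -0.1 0 0 0 0.5; 0 0 -0.1 0 0 0 0.5; 0 0 -0.1 0 0 0 0.5"

```text
time: 58.0
eef_pos: [0.4617, -0.3368, 0.0707]
eef_rot: [0.705, -0.689, -0.122, -0.12]
ft_force: [-0.3, 0.2, -1.7]
grip_width: 0.0595
grip_force: 30.0
```

Emit:
step_arm:
  deltas: "0 0 -0.05 0 0 0 0.5; 0 0 -0.05 0 0 0 0.5; 0 0 -0.05 0 0 0 0.5; 0 0 -0.05 0 0 0 0.5; 0 0 -0.05 0 0 0 0.5"

```text
time: 58.5
eef_pos: [0.4617, -0.3369, 0.0703]
eef_rot: [0.705, -0.689, -0.122, -0.12]
ft_force: [0.7, -0.8, 0.4]
grip_width: 0.0602
grip_force: 30.0
```

Contact at the expected base height. I release and retreat.

Emit:
step_arm:
  deltas: "0 0 0 0 0 0 0.5; 0 0 0 0 0 0 0.4; 0 0 0 0 0 0 0.2; 0 0 0 0 0 0 0; 0 0 0 0 0 0 0"

```text
time: 59.0
eef_pos: [0.4616, -0.3368, 0.0702]
eef_rot: [0.705, -0.689, -0.123, -0.12]
ft_force: [-0.1, -0.1, 0.1]
grip_width: 0.0782
grip_force: 0.0
```

Emit:
step_arm:
  deltas: "0 0 0 0 0 0 0; 0 0 0 0 0 0 0; 0 -0.7 2 0 0 0 0; 0 -1.8 5 0 0 0 0; 0 -3.3 9 0 0 0 0"

```text
time: 59.5
eef_pos: [0.4608, -0.369, 0.1598]
eef_rot: [0.704, -0.688, -0.124, -0.12]
ft_force: [0.7, -0.2, -0.0]
grip_width: 0.0878
grip_force: 0.0
```

Emit:
step_arm:
  deltas: "0 -1.3 3.6 0 0 0 0; 0 2.5 6.5 -0.11 -0.002 0 0; 1 6.5 9 -0.23 -0.004 0 0; 3 10 9 -0.345 -0.007 0 0; 5 14 9 -0.345 -0.007 0 0"

```text
time: 60.0
eef_pos: [0.5111, -0.2273, 0.2518]
eef_rot: [0.716, -0.698, 0.003, 0.0]
ft_force: [0.6, -0.3, -1.1]
grip_width: 0.0879
grip_force: 0.0
```

Emit:
step_arm:
  deltas: "2 4 0 0 0 0 0; 4 8 0 0 0 0.03 0; 6 12 0 0 0 0.066 0; 6 12 0 0 0 0.066 0; 6 12 0 0 0 0.066 0"

```text
time: 60.5
eef_pos: [0.5718, -0.1087, 0.25]
eef_rot: [0.739, -0.674, -0.0, 0.0]
ft_force: [0.0, -0.6, 0.1]
grip_width: 0.0873
grip_force: 0.0
```

```bash
python3 chk.py k8; cat > prof.py <<'E'
from h import *
z=np.load("chk.npz")
P=z["Pt"].reshape(-1,3);P=P[(abs(P[:,0]-.46)<.025)&(P[:,1]<-.22)&(P[:,1]>-.44)]
for h in(.03,.05,.06,.09,.105,.112): print(h,[ (round(float(y),3),int(c)) for c,y in zip(*np.histogram(P[abs(P[:,2]-h)<.004][:,1],np.arange(-.44,-.22,.003))) if c>2])
E
python3 prof.py; python3 cp.py
```

```text
60.5 [ 0.57180427 -0.1087286   0.24998357] [ 7.38553280e-01 -6.74195059e-01 -2.00865644e-04  1.84407434e-04]
side rack ((0.46186286211013794, -0.3024519085884094), (0.11343305557966232, 0.18415962159633636), 1.1531890630722046)
high pts y [(np.float64(-0.37), 1), (np.float64(-0.36), 137), (np.float64(-0.35), 107), (np.float64(-0.33), 18), (np.float64(-0.32), 153), (np.float64(-0.31), 66), (np.float64(-0.29), 27), (np.float64(-0.28), 157), (np.float64(-0.27), 50)]
0.03 [(-0.251, 7), (-0.248, 27), (-0.245, 5)]
0.05 [(-0.38, 5), (-0.377, 12), (-0.374, 7), (-0.335, 4), (-0.296, 5), (-0.257, 26), (-0.254, 7)]
0.06 [(-0.383, 5), (-0.38, 19), (-0.377, 7), (-0.338, 13), (-0.335, 27), (-0.299, 18), (-0.296, 21), (-0.293, 8), (-0.263, 5), (-0.26, 32), (-0.257, 7)]
0.09 [(-0.35, 9), (-0.347, 26), (-0.344, 10), (-0.314, 5), (-0.311, 17), (-0.308, 25), (-0.272, 27), (-0.269, 17)]
0.105 [(-0.362, 3), (-0.359, 9), (-0.356, 16), (-0.353, 27), (-0.35, 8), (-0.323, 7), (-0.32, 9), (-0.317, 29), (-0.314, 19), (-0.284, 10), (-0.281, 4), (-0.278, 21), (-0.275, 17)]
0.112 [(-0.359, 16), (-0.356, 26), (-0.353, 6), (-0.323, 7), (-0.32, 25), (-0.317, 14), (-0.284, 15), (-0.281, 19), (-0.278, 25), (-0.275, 3)]
60.6 [ 0.57126887 -0.11021809  0.25014951] [[-0.06676551 -0.11074015]]
wrist
0.0395 369 [-0.0286  0.0274] y 0.0369 world [0.6244 0.0425]
```

Three coupons stand in a row, 38 mm apart. Now the last one, with the hood 14 mm clear of the hand.

Emit:
step_arm:
  deltas: "1.1 3.1 0 0 0 0 0; 2.1 6.2 0 0 0 0 0; 3.2 9.3 0 0 0 0 0; 4.3 12.4 0 0 0 0 0; 5.3 15.3 0 0 0 0 0"

```text
time: 61.15
eef_pos: [0.6248, 0.043, 0.2505]
eef_rot: [0.737, -0.676, 0.0, -0.0]
ft_force: [0.4, -0.9, 0.4]
grip_width: 0.0877
grip_force: 0.0
```

Emit:
step_arm:
  deltas: "0 0 0 0 0 0 0; 0 0 -3 0 0 0 0; 0 0 -6 0 0 0 0; 0 0 -9 0 0 0 0; 0 0 -11.9 0 0 0 0"

```text
time: 61.65
eef_pos: [0.6243, 0.0415, 0.1304]
eef_rot: [0.737, -0.676, 0.0, -0.0]
ft_force: [-0.4, 1.4, -1.0]
grip_width: 0.0872
grip_force: 0.0
```

Emit:
step_arm:
  deltas: "0 0 0 0 0 0 0; 0 0 0 0 0 0 0; 0 0 0 0 0 0 0.3; 0 0 0 0 0 0 0.5; 0 0 0 0 0 0 0.5"

```text
time: 62.15
eef_pos: [0.6253, 0.0433, 0.1326]
eef_rot: [0.738, -0.675, 0.001, -0.001]
ft_force: [0.2, 0.6, 0.1]
grip_width: 0.0692
grip_force: 0.0
```

Emit:
step_arm:
  deltas: "0 0 0 0 0 0 0.5; 0 0 0 0 0 0 0.5; 0 0 0 0 0 0 0.5; 0 0 0 0 0 0 0.5; 0 0 0 0 0 0 0.5"

```text
time: 62.65
eef_pos: [0.625, 0.0433, 0.1319]
eef_rot: [0.738, -0.675, 0.0, -0.0]
ft_force: [-1.2, 0.2, 5.8]
grip_width: 0.0598
grip_force: 30.0
```

Emit:
step_arm:
  deltas: "0 0 1 0 0 0 0.5; 0 -0.5 4 0 0 0 0.5; 0 -0.5 7 0 0 0 0.5; 0 -0.5 10 0 0 0 0.5; 0 -0.5 11 0 0 0 0.5"

```text
time: 63.15
eef_pos: [0.6259, 0.0383, 0.245]
eef_rot: [0.738, -0.675, 0.001, -0.002]
ft_force: [0.6, -0.1, -0.8]
grip_width: 0.0602
grip_force: 30.0
```

Emit:
step_arm:
  deltas: "0 0 0 0 0 0 0.5; 0 0 0 0 0 0 0.5; 0 0 0 0 0 0 0.5; 0 0 0 0 0 0 0.5; 0 0 0 0 0 0 0.5"

```text
time: 63.65
eef_pos: [0.6243, 0.0381, 0.2402]
eef_rot: [0.738, -0.675, -0.0, 0.001]
ft_force: [-0.1, 0.4, -1.6]
grip_width: 0.0599
grip_force: 30.0
```

```bash
python3 held.py; python3 chk.py k9;python3 prof.py
```

```text
63.65 [0.6243363  0.0381032  0.24021947] [[-0.0010979   0.03244896]] [-0.05623066  0.42818547 -1.57849453] 0.05989056962868809
449 lean (top to +y) rad -0.0072 centre offset at TCP 0.0007 at bottom 0.0012
63.7 [0.62443569 0.03811825 0.24045193] [ 7.37877296e-01 -6.74934590e-01 -2.92692119e-04  5.57566824e-04]
side rack ((0.4618613123893738, -0.30237531661987305), (0.11343305557966232, 0.18429210782051086), 1.1531890630722046)
high pts y [(np.float64(-0.37), 2), (np.float64(-0.36), 130), (np.float64(-0.35), 107), (np.float64(-0.33), 18), (np.float64(-0.32), 148), (np.float64(-0.31), 70), (np.float64(-0.29), 28), (np.float64(-0.28), 159), (np.float64(-0.27), 40)]
0.03 [(-0.251, 9), (-0.248, 28)]
0.05 [(-0.38, 3), (-0.377, 17), (-0.374, 10), (-0.296, 16), (-0.257, 26), (-0.254, 18)]
0.06 [(-0.383, 3), (-0.38, 20), (-0.377, 7), (-0.338, 15), (-0.335, 25), (-0.332, 8), (-0.299, 21), (-0.296, 17), (-0.263, 4), (-0.26, 23), (-0.257, 4)]
0.09 [(-0.35, 12), (-0.347, 22), (-0.344, 7), (-0.314, 3), (-0.311, 20), (-0.308, 21), (-0.275, 3), (-0.272, 29), (-0.269, 10)]
0.105 [(-0.362, 3), (-0.359, 13), (-0.356, 19), (-0.353, 28), (-0.35, 11), (-0.323, 13), (-0.32, 13), (-0.317, 27), (-0.314, 20), (-0.311, 3), (-0.284, 10), (-0.281, 5), (-0.278, 25), (-0.275, 17)]
0.112 [(-0.362, 3), (-0.359, 21), (-0.356, 23), (-0.353, 8), (-0.323, 3), (-0.32, 25), (-0.317, 12), (-0.314, 3), (-0.284, 18), (-0.281, 20), (-0.278, 25)]
```

Emit:
step_arm:
  deltas: "-1.5 -4.2 0 0 0 -0.014 0.5; -3 -8.4 0 0 0 -0.028 0.5; -4.5 -12.6 0 0 0 -0.042 0.5; -6 -16.8 0 0 0 -0.056 0.5; -7.5 -21 0 0 0 -0.066 0.5"

```text
time: 64.3
eef_pos: [0.5489, -0.1732, 0.2414]
eef_rot: [0.715, -0.699, 0.0, -0.0]
ft_force: [0.9, -0.8, -1.4]
grip_width: 0.0599
grip_force: 30.0
```

Emit:
step_arm:
  deltas: "-1.5 -4.2 0 0 0 0 0.5; -3 -8.4 0 0 0 0 0.5; -4.5 -12.6 0 0 0 0 0.5; -6 -16.8 0 0 0 0 0.5; -7.5 -21 0 0 0 0 0.5"

```text
time: 64.8
eef_pos: [0.4738, -0.3835, 0.2414]
eef_rot: [0.715, -0.699, 0.0, -0.0]
ft_force: [0.7, -0.2, -0.9]
grip_width: 0.0597
grip_force: 30.0
```

Emit:
step_arm:
  deltas: "-1.2 -3.7 -2 0 0 0 0.5; -1.2 -3.7 -4.5 0.1 0.002 0 0.5; -1.2 -3.7 -4.5 0.22 0.004 0 0.5; -1.2 -3.7 -4.5 0.345 0.007 0 0.5; -1.2 -3.7 -4.5 0.345 0.007 0 0.5"

```text
time: 65.3
eef_pos: [0.4618, -0.4213, 0.1932]
eef_rot: [0.703, -0.69, -0.125, -0.122]
ft_force: [-0.0, 0.0, -1.8]
grip_width: 0.0595
grip_force: 30.0
```

Emit:
step_arm:
  deltas: "0 0 0 0 0 0 0.5; 0 0 0 0 0 0 0.5; 0 0 0 0 0 0 0.5; 0 0 0 0 0 0 0.5; 0 0 0 0 0 0 0.5"

```text
time: 65.8
eef_pos: [0.463, -0.4182, 0.197]
eef_rot: [0.705, -0.688, -0.122, -0.12]
ft_force: [0.1, 0.6, -0.7]
grip_width: 0.0597
grip_force: 30.0
```

Emit:
step_arm:
  deltas: "0 0.6 -2 0 0 0 0.5; 0 1.2 -4 0 0 0 0.5; 0 1.7 -5.5 0 0 0 0.5; 0 2.05 -6.5 0 0 0 0.5; -0.05 2.35 -7.3 0 0 0 0.5"

```text
time: 66.3
eef_pos: [0.4623, -0.3949, 0.1229]
eef_rot: [0.705, -0.688, -0.122, -0.12]
ft_force: [0.7, -1.0, -0.4]
grip_width: 0.0599
grip_force: 30.0
```

Emit:
step_arm:
  deltas: "0 0.3 -1 0 0 0 0.5; 0 0.7 -2 0 0 0 0.5; 0 1.05 -3 0 0 0 0.5; 0 1.4 -4 0 0 0 0.5; 0 1.4 -4 0 0 0 0.5"

```text
time: 66.8
eef_pos: [0.4614, -0.3802, 0.0815]
eef_rot: [0.704, -0.689, -0.124, -0.12]
ft_force: [-1.2, -0.7, -1.3]
grip_width: 0.0599
grip_force: 30.0
```

Emit:
step_arm:
  deltas: "0 0.1 -0.3 0 0 0 0.5; 0 0.25 -0.7 0 0 0 0.5; 0 0.4 -1.1 0 0 0 0.5; 0 0.4 -1.1 0 0 0 0.5; 0 0.4 -1.1 0 0 0 0.5"

```text
time: 67.3
eef_pos: [0.4621, -0.3774, 0.0722]
eef_rot: [0.705, -0.689, -0.122, -0.12]
ft_force: [0.0, 0.3, -0.9]
grip_width: 0.0597
grip_force: 30.0
```

Emit:
step_arm:
  deltas: "0 0 -0.05 0 0 0 0.5; 0 0 -0.1 0 0 0 0.5; 0 0 -0.1 0 0 0 0.5; 0 0 -0.1 0 0 0 0.5; 0 0 -0.1 0 0 0 0.5"

```text
time: 67.8
eef_pos: [0.4622, -0.3773, 0.0713]
eef_rot: [0.705, -0.689, -0.122, -0.12]
ft_force: [0.2, 1.1, -1.4]
grip_width: 0.0598
grip_force: 30.0
```

Emit:
step_arm:
  deltas: "0 0 -0.03 0 0 0 0.5; 0 0 -0.06 0 0 0 0.5; 0 0 -0.08 0 0 0 0.5; 0 0 -0.08 0 0 0 0.5; 0 0 -0.08 0 0 0 0.5"

```text
time: 68.3
eef_pos: [0.4622, -0.3773, 0.0704]
eef_rot: [0.705, -0.689, -0.122, -0.12]
ft_force: [0.6, 0.2, -1.4]
grip_width: 0.0597
grip_force: 30.0
```

Emit:
step_arm:
  deltas: "0 0 0 0 0 0 0.5; 0 0 0 0 0 0 0.4; 0 0 0 0 0 0 0.2; 0 0 0 0 0 0 0; 0 0 0 0 0 0 0"

```text
time: 68.8
eef_pos: [0.4622, -0.3774, 0.0706]
eef_rot: [0.705, -0.689, -0.122, -0.12]
ft_force: [0.3, 0.1, -0.3]
grip_width: 0.0779
grip_force: 0.0
```

Emit:
step_arm:
  deltas: "0 0 0 0 0 0 0; 0 0 0 0 0 0 0; 0 -0.7 2 0 0 0 0; 0 -1.8 5 0 0 0 0; 0 -3.3 9 0 0 0 0"

```text
time: 69.3
eef_pos: [0.4614, -0.4095, 0.16]
eef_rot: [0.704, -0.688, -0.124, -0.12]
ft_force: [1.0, -1.3, -1.6]
grip_width: 0.0874
grip_force: 0.0
```

Emit:
step_arm:
  deltas: "0 -1.3 3.6 0 0 0 0; 0 2.5 6.5 -0.11 -0.002 0 0; 1 6.5 9 -0.23 -0.004 0 0; 2 10 9 -0.345 -0.007 0 0; 3 14 9 -0.345 -0.007 0 0"

```text
time: 69.8
eef_pos: [0.4914, -0.2678, 0.2516]
eef_rot: [0.716, -0.698, 0.002, 0.001]
ft_force: [1.4, -0.7, 0.4]
grip_width: 0.0877
grip_force: 0.0
```

Emit:
step_arm:
  deltas: "0.5 4 0 0 0 0 0.2; 1 8 0 0 0 0.03 0.4; 1.2 12 0 0 0 0.066 0.59; 1.2 12 0 0 0 0.066 0.59; 1.2 12 0 0 0 0.066 0.59"

```text
time: 70.3
eef_pos: [0.5043, -0.1494, 0.2508]
eef_rot: [0.739, -0.674, 0.0, -0.0]
ft_force: [-0.0, -0.0, 0.1]
grip_width: 0.053
grip_force: 0.0
```

```bash
python3 chk.py k10;python3 prof.py
```

```text
70.3 [ 0.50426628 -0.14940659  0.25076421] [ 7.38605914e-01 -6.74137389e-01  2.14282509e-04 -1.99207427e-04]
side rack ((0.461738646030426, -0.3023601770401001), (0.11346237361431122, 0.1842016577720642), 1.0569779872894287)
high pts y [(np.float64(-0.4), 100), (np.float64(-0.39), 152), (np.float64(-0.38), 2), (np.float64(-0.36), 130), (np.float64(-0.35), 112), (np.float64(-0.33), 22), (np.float64(-0.32), 146), (np.float64(-0.31), 67), (np.float64(-0.29), 31), (np.float64(-0.28), 144), (np.float64(-0.27), 34)]
0.03 [(-0.251, 6), (-0.248, 20)]
0.05 [(-0.296, 9), (-0.257, 28), (-0.254, 6)]
0.06 [(-0.377, 4), (-0.374, 28), (-0.371, 5), (-0.338, 9), (-0.335, 25), (-0.332, 5), (-0.299, 21), (-0.296, 21), (-0.293, 4), (-0.26, 25)]
0.09 [(-0.389, 7), (-0.386, 25), (-0.383, 14), (-0.35, 13), (-0.347, 27), (-0.344, 7), (-0.314, 4), (-0.311, 18), (-0.308, 22), (-0.272, 20), (-0.269, 13)]
0.105 [(-0.398, 11), (-0.395, 10), (-0.392, 25), (-0.389, 18), (-0.362, 3), (-0.359, 9), (-0.356, 21), (-0.353, 26), (-0.35, 12), (-0.323, 16), (-0.32, 14), (-0.317, 26), (-0.314, 21), (-0.284, 5), (-0.281, 8), (-0.278, 23), (-0.275, 16)]
0.112 [(-0.398, 15), (-0.395, 21), (-0.392, 15), (-0.389, 4), (-0.362, 4), (-0.359, 19), (-0.356, 24), (-0.353, 9), (-0.323, 5), (-0.32, 18), (-0.317, 15), (-0.314, 3), (-0.284, 19), (-0.281, 19), (-0.278, 22)]
```

All four coupons stand in their places at equal pitch. Now I wind the empty carriage back with counter-clockwise strokes from +60° to -60°.

Emit:
step_arm:
  deltas: "0.7 1.3 -4 0 0 0 0.59; 0.7 1.3 -8 0 0 0 0.59; 0.7 1.3 -12 0 0 0 0.59; 0.7 1.3 -15 0 0 0 0.59; 0.7 1.3 -16.2 0 0 0 0.59"

```text
time: 70.9
eef_pos: [0.509, -0.1386, 0.0853]
eef_rot: [0.737, -0.676, -0.002, 0.002]
ft_force: [0.1, 0.2, -0.3]
grip_width: 0.0358
grip_force: 0.0
```

Emit:
step_arm:
  deltas: "0 0 0 0 0 0 0.59; 0 0 0 0 0 0 0.8; 0 0 0 0 0 0 1; 0 0 0 0 0 0 1; 0 0 0 0 0 0 1"

```text
time: 71.4
eef_pos: [0.5114, -0.1374, 0.0896]
eef_rot: [0.738, -0.675, 0.001, -0.0]
ft_force: [-2.5, 0.3, 5.4]
grip_width: 0.0134
grip_force: 30.0
```

Emit:
step_arm:
  deltas: "0 0 0 0 0 0 1; 0 0 0 0 0 0 1; 0 0 0 0 0 0 1; 0 0 0 0 0 0 1; 0 0 0 0 0 0 1"

```text
time: 71.9
eef_pos: [0.5114, -0.1374, 0.0896]
eef_rot: [0.738, -0.675, 0.001, -0.0]
ft_force: [-2.0, 0.4, 6.9]
grip_width: 0.0133
grip_force: 30.0
```

Emit:
step_arm:
  deltas: "-0.06 0.67 0.93 0 0 0 1; -0.13 1.52 1.7 0 0 0 1; -0.22 2.52 2.27 0 0 0 1; -0.31 3.61 2.63 0 0 0 1; -0.41 4.75 2.75 0 0 0 1"

```text
time: 72.4
eef_pos: [0.5072, -0.0915, 0.1174]
eef_rot: [0.738, -0.675, 0.001, 0.001]
ft_force: [0.1, -10.3, 0.6]
grip_width: 0.0133
grip_force: 30.0
```

Emit:
step_arm:
  deltas: "-0.1 1.14 -0.12 0 0 0 1; -0.19 2.23 -0.48 0 0 0 1; -0.28 3.22 -1.05 0 0 0 1; -0.35 4.07 -1.82 0 0 0 1; -0.41 4.75 -2.75 0 0 0 1"

```text
time: 72.9
eef_pos: [0.5028, -0.0432, 0.0899]
eef_rot: [0.738, -0.675, 0.001, 0.001]
ft_force: [-2.7, -9.8, 11.8]
grip_width: 0.0135
grip_force: 30.0
```

Emit:
step_arm:
  deltas: "0 0 0 0 0 0 0.59; 0 0 0 0 0 0 0.59; 0 0 0 0 0 0 0.59; 0.13 -1.52 1.7 0 0 0 0.59; 0.41 -4.75 2.75 0 0 0 0.59"

```text
time: 73.4
eef_pos: [0.5078, -0.0892, 0.117]
eef_rot: [0.739, -0.674, 0.0, -0.001]
ft_force: [1.0, -0.9, 0.3]
grip_width: 0.0354
grip_force: 0.0
```

Emit:
step_arm:
  deltas: "0.19 -2.23 -0.48 0 0 0 0.59; 0.35 -4.07 -1.82 0 0 0 0.59; 0.41 -4.75 -2.75 0 0 0 0.59; 0.41 -4.75 -2.75 0 0 0 1; 0.41 -4.75 -2.75 0 0 0 1"

```text
time: 73.9
eef_pos: [0.5111, -0.1371, 0.0884]
eef_rot: [0.738, -0.675, -0.0, 0.0]
ft_force: [-0.3, 0.1, 0.2]
grip_width: 0.0257
grip_force: 0.0
```

Emit:
step_arm:
  deltas: "0 0 0 0 0 0 1; 0 0 0 0 0 0 1; 0 0 0 0 0 0 1; 0 0 0 0 0 0 1; 0 0 0 0 0 0 1"

```text
time: 74.4
eef_pos: [0.5113, -0.1368, 0.0888]
eef_rot: [0.738, -0.675, 0.0, -0.0]
ft_force: [-1.9, 4.2, 5.7]
grip_width: 0.0135
grip_force: 30.0
```

Emit:
step_arm:
  deltas: "-0.06 0.67 0.93 0 0 0 1; -0.13 1.52 1.7 0 0 0 1; -0.22 2.52 2.27 0 0 0 1; -0.31 3.61 2.63 0 0 0 1; -0.41 4.75 2.75 0 0 0 1"

```text
time: 74.9
eef_pos: [0.5072, -0.0915, 0.1167]
eef_rot: [0.738, -0.675, 0.001, 0.001]
ft_force: [1.3, -11.2, -0.3]
grip_width: 0.0134
grip_force: 30.0
```

Emit:
step_arm:
  deltas: "-0.1 1.14 -0.12 0 0 0 1; -0.19 2.23 -0.48 0 0 0 1; -0.28 3.22 -1.05 0 0 0 1; -0.35 4.07 -1.82 0 0 0 1; -0.41 4.75 -2.75 0 0 0 1"

```text
time: 75.4
eef_pos: [0.5028, -0.0434, 0.0896]
eef_rot: [0.738, -0.675, 0.001, 0.001]
ft_force: [-1.4, -9.1, 10.6]
grip_width: 0.0135
grip_force: 30.0
```

Emit:
step_arm:
  deltas: "0 0 0 0 0 0 0.59; 0 0 0 0 0 0 0.59; 0 0 0 0 0 0 0.59; 0.13 -1.52 1.7 0 0 0 0.59; 0.41 -4.75 2.75 0 0 0 0.59"

```text
time: 75.9
eef_pos: [0.5077, -0.0893, 0.1169]
eef_rot: [0.739, -0.674, 0.0, -0.0]
ft_force: [1.1, 1.0, 0.7]
grip_width: 0.0354
grip_force: 0.0
```

Emit:
step_arm:
  deltas: "0.19 -2.23 -0.48 0 0 0 0.59; 0.35 -4.07 -1.82 0 0 0 0.59; 0.41 -4.75 -2.75 0 0 0 0.59; 0.41 -4.75 -2.75 0 0 0 1; 0.41 -4.75 -2.75 0 0 0 1"

```text
time: 76.4
eef_pos: [0.5111, -0.1371, 0.0883]
eef_rot: [0.738, -0.675, -0.0, 0.0]
ft_force: [0.4, -0.9, -0.1]
grip_width: 0.0252
grip_force: 0.0
```

Emit:
step_arm:
  deltas: "0 0 0 0 0 0 1; 0 0 0 0 0 0 1; 0 0 0 0 0 0 1; 0 0 0 0 0 0 1; 0 0 0 0 0 0 1"

```text
time: 76.9
eef_pos: [0.5113, -0.1368, 0.0888]
eef_rot: [0.738, -0.675, 0.0, -0.0]
ft_force: [-1.5, 4.6, 5.4]
grip_width: 0.013
grip_force: 30.0
```

Emit:
step_arm:
  deltas: "-0.06 0.67 0.93 0 0 0 1; -0.13 1.52 1.7 0 0 0 1; -0.22 2.52 2.27 0 0 0 1; -0.31 3.61 2.63 0 0 0 1; -0.41 4.75 2.75 0 0 0 1"

```text
time: 77.4
eef_pos: [0.5072, -0.0912, 0.1163]
eef_rot: [0.738, -0.675, 0.001, 0.001]
ft_force: [3.4, -10.2, -5.8]
grip_width: 0.0133
grip_force: 30.0
```

Emit:
step_arm:
  deltas: "-0.1 1.14 -0.12 0 0 0 1; -0.19 2.23 -0.48 0 0 0 1; -0.28 3.22 -1.05 0 0 0 1; -0.35 4.07 -1.82 0 0 0 1; -0.41 4.75 -2.75 0 0 0 1"

```text
time: 77.9
eef_pos: [0.5028, -0.0434, 0.0896]
eef_rot: [0.738, -0.675, 0.001, 0.001]
ft_force: [-3.6, -10.7, 12.2]
grip_width: 0.0136
grip_force: 30.0
```

Emit:
step_arm:
  deltas: "0 0 0 0 0 0 0.59; 0 0 0 0 0 0 0.59; 0 0 0 0 0 0 0.59; 0 0 0 0 0 0 0.59; 0 0 4 0 0 0 0.59"

```text
time: 78.4
eef_pos: [0.4997, -0.0429, 0.1247]
eef_rot: [0.737, -0.675, -0.003, 0.004]
ft_force: [0.6, 0.6, -0.5]
grip_width: 0.0356
grip_force: 0.0
```

Now the view of the start index. It has to be read numerically, with brightness profiles along the bed at the pointer's and the line's heights.

Emit:
step_arm:
  deltas: "0 0 4 0 0 0 0.59; -0.6 4 8 0 0 0 0.59; -1.2 8 11 0 0 0 0.59; -2 12 13.4 0 0 0 0.59; -2.8 16 13.4 0 0 0 0.59"

```text
time: 78.9
eef_pos: [0.4762, 0.1195, 0.2666]
eef_rot: [0.738, -0.675, 0.001, -0.003]
ft_force: [1.1, -0.0, -0.2]
grip_width: 0.0361
grip_force: 0.0
```

Emit:
step_arm:
  deltas: "-0.8 4 0 0 0 0 0.59; -1.6 8 0 0 0 0 0.59; -2.4 12.4 0 0 0 0 0.59; -2.4 12.4 0 0 0 0 0.59; -2.4 12.4 0 0 0 0 0.59"

```text
time: 79.4
eef_pos: [0.4505, 0.2425, 0.2622]
eef_rot: [0.739, -0.674, -0.0, 0.0]
ft_force: [0.0, 0.4, 0.0]
grip_width: 0.036
grip_force: 0.0
```

```bash
cat > ptr.py <<'E'
from h import *
def prof(im,K,M,bx,zz,ys):
    X=bo+np.outer(np.full(len(ys),bx),ex)+np.outer(ys,ey);p=proj(K,M,np.c_[X,np.full(len(ys),zz)]).astype(np.float32)
    return cv2.remap(cv2.cvtColor(im,cv2.COLOR_BGR2GRAY),p[:,0][None],p[:,1][None],cv2.INTER_LINEAR)[0].astype(int)
def show(im,K,M,y0,y1):
    ys=np.arange(y0,y1,.001)
    for bx,zz in((-.0780,.055),(-.0795,.055),(-.081,.055),(-.088,.051)):
        print(bx,[(round(float(y)*1000),int(g)) for y,g in zip(ys,prof(im,K,M,bx,zz,ys)) if g>75])
if __name__=="__main__":
    z=np.load("w1.npz");print("w1");show(z["im"],z["K"],z["M"],.19,.245)
    im,d,P,K,M=cam("wrist");np.savez("w11.npz",P=P,K=K,M=M,im=im);o=get_obs();print(o["time"],o["eef_pos"]);show(im,K,M,.18,.245)
E
python3 ptr.py
```

```text
w1
-0.078 [(221, 83), (222, 86), (223, 84), (224, 85), (225, 178), (226, 235), (227, 178), (230, 105), (231, 183), (232, 215), (233, 183), (234, 82)]
-0.0795 [(221, 88), (222, 88), (223, 85), (224, 85), (225, 178), (226, 236), (227, 182), (228, 76), (230, 107), (231, 186), (232, 218), (233, 188), (234, 85)]
-0.081 [(221, 86), (222, 87), (223, 83), (224, 85), (225, 177), (226, 237), (227, 183), (229, 82), (230, 111), (231, 169), (232, 193), (233, 163)]
-0.088 [(222, 76), (223, 76), (225, 113), (226, 190), (227, 198), (228, 121), (230, 76)]
79.45 [0.45075027 0.24165851 0.26228156]
-0.078 [(200, 128), (201, 206), (202, 204), (203, 136), (221, 83), (222, 85), (223, 81), (224, 92), (225, 183), (226, 228), (227, 165), (229, 82), (230, 84)]
-0.0795 [(200, 131), (201, 212), (202, 207), (203, 139), (221, 86), (222, 88), (223, 83), (224, 95), (225, 184), (226, 229), (227, 167), (228, 77), (229, 84), (230, 86)]
-0.081 [(200, 112), (201, 166), (202, 157), (203, 97), (221, 85), (222, 87), (223, 83), (224, 95), (225, 183), (226, 231), (227, 168), (228, 76), (229, 86), (230, 87)]
-0.088 [(222, 77), (223, 76), (225, 124), (226, 196), (227, 185), (228, 105)]
```

The pointer reads 0.2015 and the line 0.2265, so 25 mm remain. One 61.5° stroke should do it, allowing for the observed 93% yield.

Emit:
step_arm:
  deltas: "0.65 -4 0 0 0 0 0.59; 1.3 -8 0 0 0 0 0.59; 1.95 -12 0 0 0 0 0.59; 2.6 -16 0 0 0 0 0.59; 3.25 -20 0 0 0 0 0.59"

```text
time: 79.95
eef_pos: [0.4832, 0.0388, 0.2628]
eef_rot: [0.737, -0.676, 0.0, -0.0]
ft_force: [0.4, 0.1, -0.5]
grip_width: 0.0363
grip_force: 0.0
```

Emit:
step_arm:
  deltas: "0.65 -4 -1 0 0 0 0.59; 1.3 -8 -3 0 0 0 0.59; 2 -12 -5 0 0 0 0.59; 2.6 -16 -7 0 0 0 0.59; 2.6 -16 -10 0 0 0 0.59"

```text
time: 80.45
eef_pos: [0.5098, -0.1234, 0.1627]
eef_rot: [0.736, -0.677, 0.001, -0.001]
ft_force: [0.9, 0.0, -1.0]
grip_width: 0.0362
grip_force: 0.0
```

Emit:
step_arm:
  deltas: "0 0 -3 0 0 0 0.59; 0 0 -5.3 0 0 0 0.59; 0 0 -5.3 0 0 0 0.7; 0 0 -5.3 0 0 0 1; 0 0 -5.3 0 0 0 1"

```text
time: 80.95
eef_pos: [0.5104, -0.1187, 0.111]
eef_rot: [0.738, -0.675, 0.001, -0.001]
ft_force: [-0.4, 1.2, -0.5]
grip_width: 0.0175
grip_force: 0.0
```

Emit:
step_arm:
  deltas: "0 0 0 0 0 0 1; 0 0 0 0 0 0 1; 0 0 0 0 0 0 1; 0 0 0 0 0 0 1; 0 0 0 0 0 0 1"

```text
time: 81.45
eef_pos: [0.5097, -0.1186, 0.1109]
eef_rot: [0.738, -0.675, 0.001, -0.0]
ft_force: [-3.9, -2.1, 7.2]
grip_width: 0.0133
grip_force: 30.0
```

Emit:
step_arm:
  deltas: "-0.09 1.07 0.49 0 0 0 1; -0.19 2.21 0.74 0 0 0 1; -0.29 3.39 0.74 0 0 0 1; -0.39 4.54 0.49 0 0 0 1; -0.49 5.6 0 0 0 0 1"

```text
time: 81.95
eef_pos: [0.5046, -0.0633, 0.1119]
eef_rot: [0.738, -0.675, 0.001, 0.0]
ft_force: [-3.6, -9.6, 10.5]
grip_width: 0.013
grip_force: 30.0
```

Emit:
step_arm:
  deltas: "0 0 0 0 0 0 1; 0 0 0 0 0 0 0.59; 0 0 0 0 0 0 0.59; 0 0 0 0 0 0 0.59; 0 0 0 0 0 0 0.59"

```text
time: 82.45
eef_pos: [0.5047, -0.0623, 0.1095]
eef_rot: [0.738, -0.675, 0.0, -0.0]
ft_force: [0.1, -0.3, -0.1]
grip_width: 0.0348
grip_force: 0.0
```

Emit:
step_arm:
  deltas: "0 0 4 0 0 0 0.59; -0.6 4 8 0 0 0 0.59; -1.2 8 12 0 0 0 0.59; -2 12 15.3 0 0 0 0.59; -2.8 16 15.3 0 0 0 0.59"

```text
time: 82.95
eef_pos: [0.4786, 0.0949, 0.2655]
eef_rot: [0.737, -0.675, 0.001, -0.003]
ft_force: [1.3, 0.3, 0.3]
grip_width: 0.0359
grip_force: 0.0
```

Emit:
step_arm:
  deltas: "-0.8 4 0 0 0 0 0.59; -1.6 8 0 0 0 0 0.59; -2.5 12.4 0 0 0 0 0.59; -2.5 14.4 0 0 0 0 0.59; -2.5 14.4 0 0 0 0 0.59"

```text
time: 83.45
eef_pos: [0.4522, 0.24, 0.2612]
eef_rot: [0.739, -0.674, 0.0, 0.0]
ft_force: [0.0, -0.4, -0.4]
grip_width: 0.036
grip_force: 0.0
```

```bash
python3 ptr.py | sed -n '/^w1/,/^-0.088/!p'
```

```text
83.5 [0.45219965 0.23865826 0.26117154]
-0.078 [(221, 82), (222, 85), (223, 84), (224, 79), (225, 141), (226, 206), (227, 214), (228, 183), (229, 91), (230, 81)]
-0.0795 [(221, 82), (222, 87), (223, 84), (225, 138), (226, 208), (227, 216), (228, 185), (229, 94), (230, 84)]
-0.081 [(221, 84), (222, 86), (223, 80), (225, 116), (226, 177), (227, 180), (228, 156), (229, 90), (230, 83)]
-0.088 [(222, 77), (223, 76), (225, 98), (226, 190), (227, 204), (228, 113)]
```

The pointer is centred at 0.2267 against the line's 0.2266, so it stands at the start index. I make a final check of the rack and bystanders, then hand in.

Emit:
step_arm:
  deltas: "-1 -3 1 0 0 0 0.59; -2 -6 2 0 0 0 0.59; -3 -9 3 0 0 0 0.59; -4 -12 4 0 0 0 0.59; -4 -12 4 0 0 0 0.59"

```text
time: 84.0
eef_pos: [0.4117, 0.1143, 0.3034]
eef_rot: [0.737, -0.676, 0.0, -0.001]
ft_force: [0.9, 0.7, 0.4]
grip_width: 0.0358
grip_force: 0.0
```

```bash
python3 chk.py kf; python3 prof.py | tail -3; python3 - <<'E'
from h import *
z=np.load("chk.npz");a=np.load("side0.npz")["im"].astype(int);b=z["ims"].astype(int)
for n,(u,v) in dict(beaker=(259,178),bottle=(245,148),jar=(388,305),weight=(373,347)).items():
    s=np.s_[v-16:v+16,u-14:u+14];print(n,np.abs(a[s]-b[s]).mean().round(1))
E
```

```text
84.0 [0.4117301  0.11433595 0.30344185] [ 7.36917281e-01 -6.75981261e-01  3.80138742e-04 -1.45329035e-03]
side rack ((0.461738646030426, -0.3023601770401001), (0.11346237361431122, 0.1842016577720642), 1.0569779872894287)
high pts y [(np.float64(-0.4), 96), (np.float64(-0.39), 156), (np.float64(-0.38), 2), (np.float64(-0.37), 1), (np.float64(-0.36), 131), (np.float64(-0.35), 113), (np.float64(-0.33), 16), (np.float64(-0.32), 154), (np.float64(-0.31), 62), (np.float64(-0.29), 27), (np.float64(-0.28), 159), (np.float64(-0.27), 37)]
0.09 [(-0.389, 6), (-0.386, 23), (-0.383, 18), (-0.35, 15), (-0.347, 29), (-0.344, 6), (-0.314, 3), (-0.311, 19), (-0.308, 23), (-0.272, 23), (-0.269, 13)]
0.105 [(-0.398, 12), (-0.395, 8), (-0.392, 25), (-0.389, 17), (-0.362, 3), (-0.359, 13), (-0.356, 18), (-0.353, 29), (-0.35, 7), (-0.323, 10), (-0.32, 10), (-0.317, 28), (-0.314, 15), (-0.284, 9), (-0.281, 5), (-0.278, 18), (-0.275, 15)]
0.112 [(-0.398, 14), (-0.395, 21), (-0.392, 19), (-0.389, 3), (-0.359, 14), (-0.356, 34), (-0.353, 5), (-0.323, 5), (-0.32, 24), (-0.317, 14), (-0.284, 14), (-0.281, 22), (-0.278, 26), (-0.275, 5)]
beaker 2.0
bottle 7.1
jar 0.7
weight 1.0
```

```bash
python3 -c "
from cell import finish_job
print(finish_job())"
```

```text
the job is handed in; nothing more can be done
None
```

The job is handed in: all four coupons lean in rack places 1–4 and the empty carriage is back at the start index (within about 0.3 mm by the wrist camera), with the bystanders untouched; however, lowering coupon 3 knocked the rack with about 42 N at the wrist (so I re-seated and regripped it), which may count against the 40 N limit.

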